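Load the infuser baskets into the countertop dryer

TASK

Load the small countertop dryer: lift its drop guard and hook the slotted bar over the catch so that the guard stays up by itself, pull the rack out, and hang every steel infuser basket by its loop, one on each hook. Then push the rack fully home, unhook the bar and lower the guard all the way down, leaving the baskets hanging freely on their hooks inside. Do not knock over the spice jar or the pepper mill.

Things in the scene. Friction and masses are not known exactly. Their poses are not given: they have to be found in the camera images.
- dryer: White countertop dryer, fixed, 307 mm wide; place and yaw vary. Origin on the worktop under the middle of the guard; x points into the dryer, the open front faces -x, y is left as one faces the front. Sizes here in mm in this frame. Chamber y -97 to 97, x 6 to 100, roof top z 160; left of it a solid column y 97 to 195, x -2 to 100, 262 high; right a thin post y -112 to -97, 266 high.
- catch (a point): Steel catch on the column's front: middle of its notch floor, dryer x -13, y 155, z 238 mm. It is a tongue 10 mm wide (y), 8 thick, whose top runs from the column (x -2) forward to x -24; there an upright lip, x -24 to -30, stands 7 mm higher (z 245). Axes as the dryer's.
- guard (a joint): Height in m of the clear drop guard, a 6 mm panel 192 wide, 124 high, in the dryer's plane x = 0. 0 = down, end stop 0.135. About 0.5 kg; let go it falls at some 0.3 m/s. Hung on the catch by its bar it reads about 0.118 and leaves an opening 132 mm high. While it is down the rack's hooks cannot pass it. It is lifted by the black grip of the bar.
- bar (a joint): Angle in rad of the slotted bar hinged on the guard before the column: 0 upright (stop), growing to 0.6 as its top swings to the front (-x); a light spring (0.1 N m) returns it to 0. Upright, its slot's top edge strikes the catch from below: swing it out 0.35 to 0.5, raise the guard till that edge is above the lip (0.130), swing it in, lower on to the notch. Unhook the other way round.
- bar_pivot (a point): Pivot of the bar, axis along the dryer's y: dryer x -13, y 155, z 55 mm plus the guard's height. The bar is a strip 5 mm thick, 30 wide; its slot, 18 wide, runs from 23 to 65 mm above the pivot; the slot's top edge (65 to 79 mm above the pivot) is what rests in the notch behind the lip. A thin neck leads from it forward to the grip.
- bar_grip (a point): Centre of the bar's black grip, a level cylinder 18 mm thick, 30 long along the dryer's y, to be pinched end to end from above; with the bar upright it is 75 mm in front of the pivot and 77 above it (guard down: dryer x -88, y 155, z 132). It turns with the bar about the pivot; axes are the dryer's when the bar is upright.
- rack (a joint): How far in m the rack is pulled out to the front: 0 = home, 0.115 = stop. About 2 N of friction; it stays where it is left.
- rack_grip (a point): Point in the rack's black grip, an upright block 16 mm thick (dryer x), 40 wide, its top 66 mm above the worktop and its sides free from z 34 up; the point is 16 mm below the top. Dryer x -68, y 0 when home; it moves with the rack.
- hook1 (a point): Right-hand hook of the rack (dryer y -60): a level steel rod 6 mm thick pointing to the dryer's -x, from a cross rail 33 mm behind this point to an upturned tip 16 mm before it with its top at z 102 mm. The point is on top of the rod, z 90 mm, where a loop should rest; dryer x 34 when home. Axes as the dryer's.
- hook2 (a point): Middle hook (dryer y 0), like hook1.
- hook3 (a point): Left-hand hook (dryer y +60), like hook1.
- basket1: Steel infuser basket, 70 to 130 g, absent in some starts. Origin under its middle, z up. Round cup 44 mm across, 32 high; over it a loop of 6 mm bar in its y-z plane (legs at y -21 and 21, flat top 18 mm wide, opening z 32 to 72); on the loop a black tab 14 x 14 mm, z 77 to 99, faces along the basket's x and y. A hook goes through the loop along the basket's x, either way. Hung, its underside is at z 18.
- basket1_eye (a point): Underside of the loop's top, 72 mm above the underside of basket1, on its axis: the point that rests on the hook.
- basket1_tab (a point): Centre of the black tab of basket1, 88 mm above its underside.
- basket2: Another such basket, same as basket1; absent in some starts.
- basket2_eye (a point): Underside of the loop's top, 72 mm above the underside of basket2, on its axis: the point that rests on the hook.
- basket2_tab (a point): Centre of the black tab of basket2, 88 mm above its underside.
- basket3: Another such basket, same as basket1; absent in some starts.
- basket3_eye (a point): Underside of the loop's top, 72 mm above the underside of basket3, on its axis: the point that rests on the hook.
- basket3_tab (a point): Centre of the black tab of basket3, 88 mm above its underside.
- spice_jar_1: Spice jar with a red cap, 45 mm across and 106 high, a bystander; origin under its middle.
- mill_1: Wooden pepper mill, 58 mm across and 150 high, a bystander; origin under its middle.
Mind the look-alikes: they are no part of the job. Leave any purple or yellow look-alike of the basket3 alone.

How it is judged:
On the way, in this order (a step that is already met when the one before it is completed fails the run):
1. the guard hangs up on the catch by its slotted bar, let go (value of joint guard between 0.112 and 0.124 m and value of joint bar below 0.15 rad and contact force between the fingers and anything else below 0.3 N), for 0.3 s.
2. the rack is pulled out under the raised guard (value of joint guard above 0.112 m and value of joint rack above 0.09 m), for 0.2 s.
3. every basket hangs on a hook and the rack is pushed home, the guard still up (value of joint guard above 0.112 m and value of joint rack below 0.01 m and ((z of basket1_eye in the frame of hook1 between -0.004 and 0.006 m and y of basket1_eye in the frame of hook1 between -0.01 and 0.01 m and x of basket1_eye in the frame of hook1 between -0.015 and 0.022 m) or (z of basket1_eye in the frame of hook2 between -0.004 and 0.006 m and y of basket1_eye in the frame of hook2 between -0.01 and 0.01 m and x of basket1_eye in the frame of hook2 between -0.015 and 0.022 m) or (z of basket1_eye in the frame of hook3 between -0.004 and 0.006 m and y of basket1_eye in the frame of hook3 between -0.01 and 0.01 m and x of basket1_eye in the frame of hook3 between -0.015 and 0.022 m)) and angle between each of basket1, basket2, basket3's own z axis and vertical below 0.3 rad and ((z of basket2_eye in the frame of hook1 between -0.004 and 0.006 m and y of basket2_eye in the frame of hook1 between -0.01 and 0.01 m and x of basket2_eye in the frame of hook1 between -0.015 and 0.022 m) or (z of basket2_eye in the frame of hook2 between -0.004 and 0.006 m and y of basket2_eye in the frame of hook2 between -0.01 and 0.01 m and x of basket2_eye in the frame of hook2 between -0.015 and 0.022 m) or (z of basket2_eye in the frame of hook3 between -0.004 and 0.006 m and y of basket2_eye in the frame of hook3 between -0.01 and 0.01 m and x of basket2_eye in the frame of hook3 between -0.015 and 0.022 m)) and ((z of basket3_eye in the frame of hook1 between -0.004 and 0.006 m and y of basket3_eye in the frame of hook1 between -0.01 and 0.01 m and x of basket3_eye in the frame of hook1 between -0.015 and 0.022 m) or (z of basket3_eye in the frame of hook2 between -0.004 and 0.006 m and y of basket3_eye in the frame of hook2 between -0.01 and 0.01 m and x of basket3_eye in the frame of hook2 between -0.015 and 0.022 m) or (z of basket3_eye in the frame of hook3 between -0.004 and 0.006 m and y of basket3_eye in the frame of hook3 between -0.01 and 0.01 m and x of basket3_eye in the frame of hook3 between -0.015 and 0.022 m))), for 0.2 s.
At the end, for the whole second after the job is handed in: Guard fully down (within 4 mm), its bar upright, rack home (within 10 mm), and every basket present hangs by its loop on a hook: the loop's underside within 4 to 6 mm of the rod's top in height, within 10 mm sideways and -15 to +22 mm along the rod, the basket upright within 0.3 rad and at rest (value of joint guard below 0.004 m and value of joint bar below 0.15 rad and value of joint rack below 0.01 m and ((z of basket1_eye in the frame of hook1 between -0.004 and 0.006 m and y of basket1_eye in the frame of hook1 between -0.01 and 0.01 m and x of basket1_eye in the frame of hook1 between -0.015 and 0.022 m) or (z of basket1_eye in the frame of hook2 between -0.004 and 0.006 m and y of basket1_eye in the frame of hook2 between -0.01 and 0.01 m and x of basket1_eye in the frame of hook2 between -0.015 and 0.022 m) or (z of basket1_eye in the frame of hook3 between -0.004 and 0.006 m and y of basket1_eye in the frame of hook3 between -0.01 and 0.01 m and x of basket1_eye in the frame of hook3 between -0.015 and 0.022 m)) and angle between each of basket1, basket2, basket3's own z axis and vertical below 0.3 rad and ((z of basket2_eye in the frame of hook1 between -0.004 and 0.006 m and y of basket2_eye in the frame of hook1 between -0.01 and 0.01 m and x of basket2_eye in the frame of hook1 between -0.015 and 0.022 m) or (z of basket2_eye in the frame of hook2 between -0.004 and 0.006 m and y of basket2_eye in the frame of hook2 between -0.01 and 0.01 m and x of basket2_eye in the frame of hook2 between -0.015 and 0.022 m) or (z of basket2_eye in the frame of hook3 between -0.004 and 0.006 m and y of basket2_eye in the frame of hook3 between -0.01 and 0.01 m and x of basket2_eye in the frame of hook3 between -0.015 and 0.022 m)) and ((z of basket3_eye in the frame of hook1 between -0.004 and 0.006 m and y of basket3_eye in the frame of hook1 between -0.01 and 0.01 m and x of basket3_eye in the frame of hook1 between -0.015 and 0.022 m) or (z of basket3_eye in the frame of hook2 between -0.004 and 0.006 m and y of basket3_eye in the frame of hook2 between -0.01 and 0.01 m and x of basket3_eye in the frame of hook2 between -0.015 and 0.022 m) or (z of basket3_eye in the frame of hook3 between -0.004 and 0.006 m and y of basket3_eye in the frame of hook3 between -0.01 and 0.01 m and x of basket3_eye in the frame of hook3 between -0.015 and 0.022 m)) and linear speed of each of basket1, basket2, basket3 below 0.03 m/s); the robot touches nothing.
It fails at once if the spice jar is knocked over (angle between spice_jar_1's own z axis and vertical above 0.6 rad).
It fails at once if the pepper mill is knocked over (angle between mill_1's own z axis and vertical above 0.6 rad).
Of basket1, basket2, basket3 only 2 to 3 are there at a start; the rules pass over those that are not, and their reading is None.
At some moment in a run one of basket1, basket2, basket3 may be knocked a few centimetres aside while the robot is not near it.
Once in a run the grip may slacken for a moment while it holds something.
It also fails if it takes over 210 s, if anything falls off the work surface, if the arm or the gripper's body presses on something with over 40 N, if the wrist force passes 120 N, or if a joint passes its speed limit or range.

ROBOT

A 7-joint arm with a two-finger parallel gripper is mounted at the origin on a cart in front of the work surface, level with it; the furniture and walls round the work are solid. World frame = base frame: x ahead of the robot, y to its left, z up, the work surface at z = 0. Lengths are in m, angles in rad, forces in N, time in s.
With the tool pointing down it reaches from about 0.425 to 0.95 m from the base axis. Payload 4.7 kg.
Tool frame: the origin (TCP) lies at the very end of the fingers, on their centre line; the grasp point (between the pads) lies 19 mm behind it (r.pinch_z is the distance from the TCP to the grasp point, in m); z points along the fingers, y is the line along which they close (so a half turn about z gives the same grasp; the last joint's range is limited). The gripper opens to 87 mm and grips with 3 to 60 N. Pads are 19 mm wide; open, the fingers measure 117 mm over their backs; the gripper's body (75 mm by 190 mm) begins 51 mm behind the grasp point.
Start: joints at [1.288, 0.469, -0.049, 1.532, 0.024, 1.141, -0.082], TCP at [0.17, -0.653, 0.185] pointing down, gripper open.
Joint ranges: [-2.59, 2.59], [-0.33, 1.99], [-1.39, 1.29], [0.1, 2.45], [-1.04, 4.18], [0.21, 1.99], [-2.66, 2.66]. Speed limits (rad/s): [2.57, 2.57, 3.14, 3.14, 3.14, 3.14, 3.14].

INTERFACE

Orientations are given as a unit quaternion [w, x, y, z].
In Python, from workcell import r gives the robot as it stands. The module is installed in compiled form; this text tells all that it offers.
- The arm moves only by the shell command python3 -m pendant 'ROWS' [FORCE]. ROWS is JSON, a list of rows, each an object with "claw": the finger opening in mm, from 0 to 87; "offset": the shift along the world's x, y, z in units of 50 mm (1.0 is 50 mm), a list of three; "twist": the turn, a rotation vector about the world's x, y, z in units of 5 degrees (1.0 is 5 degrees), a list of three. In form: [{"claw": claw, "offset": [dx, dy, dz], "twist": [wx, wy, wz]}, ...]. A call has 1 to 5 rows; each row is the pose to reach, as a shift and turn from the pose commanded when the call began; what a row does not reach only later rows make up. A row lasts 1/10 s, in which the tool goes at most 50 mm and 8.59 degrees, less where a joint would pass 70% of its speed; a pose out of reach is approached as far as the arm can. A call with a gripper value outside its range is refused whole. The fingers move at their own pace and stop on an object; FORCE is the grip in N (left out, the last holds). Time passes only in rows, so rows that repeat a pose let the fingers close. It gives the time, the measured TCP pose, the force, the opening and the grip force at its end, in the units of the state.
- r.sense(): the state, without advancing time (a new reading comes with each control period).
- r.get_image(name): name is "scene" or "top"; returns the picture (420x560x3 uint8, blue, green, red); there is no depth.
- r.camera_model(name): a dict with "intrinsics" (3x3 intrinsics, pixels), "rvec" (rotation vector, rad) and "tvec" (3), from world to camera coordinates, as OpenCV has them. Camera axes: x right, y down, z forward; pixel columns grow to the right and rows downward; lengths in m; the calibration is good to about 2 mm. A picture is of the moment at which its call begins. camera_model takes no time and is no camera call.
- r.job_done(): hands the job in; it is judged then, once.
Trained networks look in the newest picture that a camera, given by its name, has taken for a name from the list of things; names that differ only in an ending like _2 or _b are one class to them, and where a whole thing is asked for, a point or a joint stands for the part that bears it (a point fixed in the world has none). Each returns a list of dicts, best first, with "score" (0 to 1); they miss things now and then, are a little off and sometimes report something else, mostly with a low value. They report only what shows in the picture. A call takes as long as a camera call. They do not tell look-alikes from the thing itself.
- r.look_for(camera, name): "centre" ([x, y, z] in m, in world coordinates, good to about 4 mm: the middle of the surface that is visible of it).
- r.place_of(camera, name): "centre" ([x, y, z] in m, in world coordinates, good to about 4 mm: a listed point, or the origin of a listed thing).
The state is a dict: "clock": time; "joint_pos": joint angles; "qvel": joint speeds; "tau": joint torques, N m; "eef_pos": TCP position; "tcp_rot": TCP orientation; "ft_force": force on the tool from outside, world axes, zero at the start; "moment": the same for the moment, N m; "width": finger opening in m; "gripper_force": force on a finger pad.
Only numpy, scipy, OpenCV 4.12 (cv2) and the standard library are available. Lean on these libraries where they do the work, as an engineer would, in place of code of your own. Each camera call takes 0.05 s, during which the arm holds its last target. There are 200 camera calls.

## Working session

There is one attempt and no reset: what is moved stays moved. The work goes in short steps, Python scripts to look and compute and a shell command to move; the robot and the scene stay as the last step left them, time stands still between calls to the robot, and variables do not carry over. Pictures are saved under pics/ and viewed, at most 14 in all, crops included, and the job is handed in when it is done.

```bash
mkdir -p pics && cat > h.py <<'E'
import numpy as np, cv2
from workcell import r
def snap(cam,fn,crop=None,scale=1):
    im=r.get_image(cam)
    if crop: x0,y0,x1,y1=crop; im=im[y0:y1,x0:x1]
    if scale!=1: im=cv2.resize(im,None,fx=scale,fy=scale,interpolation=cv2.INTER_CUBIC)
    cv2.imwrite('pics/'+fn,im)
def proj(cam,p):
    m=r.camera_model(cam)
    return cv2.projectPoints(np.array(p,float).reshape(-1,3),np.array(m['rvec']),np.array(m['tvec']),np.array(m['intrinsics']),None)[0].reshape(-1,2)
E
python3 - <<'E'
from h import *
a=r.get_image('scene');b=r.get_image('top')
cv2.imwrite('pics/s0.png',a);cv2.imwrite('pics/t0.png',b)
for n in ['dryer','catch','bar_grip','bar_pivot','rack_grip','hook1','hook2','hook3','basket1','basket1_tab','basket2_tab','basket3_tab','spice_jar_1','mill_1']:
    for c in ['scene','top']:
        l=r.place_of(c,n)
        print(n,c,[(np.round(d['centre'],3).tolist(),round(d['score'],2),proj(c,d['centre']).round().tolist()[0]) for d in l])
s=r.sense();print(s['clock'],s['eef_pos'],s['tcp_rot'],r.pinch_z)
E
```

```text
dryer scene [([0.582, 0.133, 0.002], 0.89, [223.0, 225.0]), ([0.452, -0.14, 0.088], 0.71, [257.0, 238.0]), ([0.454, -0.14, 0.072], 0.61, [258.0, 242.0])]
dryer top [([0.58, 0.131, -0.002], 0.73, [214.0, 199.0])]
catch scene [([0.515, 0.274, 0.241], 0.89, [177.0, 158.0]), ([0.454, -0.142, 0.071], 0.37, [258.0, 243.0])]
catch top [([0.511, 0.274, 0.235], 0.98, [159.0, 211.0])]
bar_grip scene [([0.445, 0.249, 0.132], 0.7, [169.0, 195.0])]
bar_grip top [([0.442, 0.245, 0.13], 0.48, [176.0, 233.0]), ([0.516, 0.106, 0.048], 0.36, [218.0, 214.0])]
bar_pivot scene [([0.509, 0.278, 0.057], 0.63, [180.0, 207.0]), ([0.453, -0.142, 0.071], 0.25, [258.0, 243.0])]
bar_pivot top []
rack_grip scene [([0.515, 0.106, 0.048], 0.56, [214.0, 221.0]), ([0.587, 0.133, 0.005], 0.45, [224.0, 223.0])]
rack_grip top [([0.512, 0.105, 0.051], 0.53, [218.0, 215.0])]
hook1 scene [([0.431, -0.323, 0.003], 0.58, [304.0, 287.0])]
hook1 top []
hook2 scene [([0.431, -0.323, 0.003], 0.58, [304.0, 287.0])]
hook2 top []
hook3 scene [([0.431, -0.323, 0.003], 0.58, [304.0, 287.0])]
hook3 top []
basket1 scene [([0.401, -0.45
[... 534 characters left out ...]
5, -0.136, 0.087], 0.86, [257.0, 237.0]), ([0.401, -0.452, 0.085], 0.63, [342.0, 283.0]), ([0.4, -0.564, 0.084], 0.59, [386.0, 301.0])]
basket3_tab top [([0.4, -0.563, 0.086], 0.67, [397.0, 244.0]), ([0.404, -0.453, 0.083], 0.63, [367.0, 243.0]), ([0.457, -0.139, 0.09], 0.52, [282.0, 229.0])]
spice_jar_1 scene [([0.58, -0.129, 0.0], 0.62, [280.0, 247.0])]
spice_jar_1 top [([0.515, 0.104, 0.05], 0.56, [219.0, 214.0]), ([0.662, -0.11, 0.002], 0.53, [275.0, 178.0])]
mill_1 scene [([0.661, -0.111, -0.003], 0.89, [290.0, 237.0])]
mill_1 top [([0.663, -0.109, -0.0], 0.59, [275.0, 178.0])]
1.5 [ 0.16954433 -0.65336341  0.18473338] [7.33920258e-06 9.91954271e-01 1.26596698e-01 1.17666209e-05] 0.0187
```

View pics/s0.png

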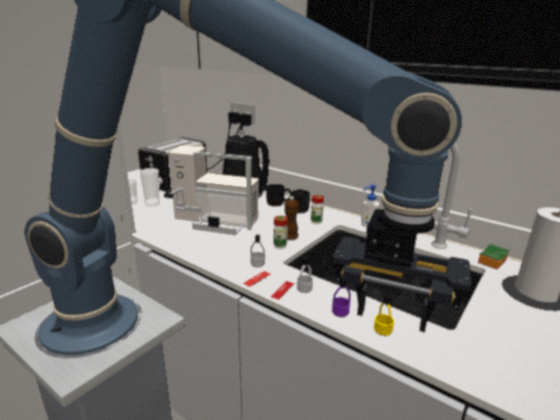

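View pics/t0.png

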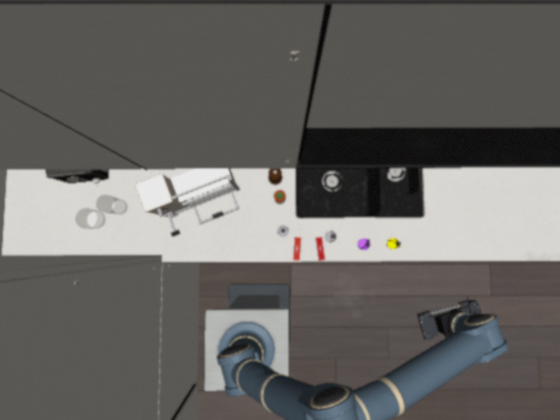

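Four basket-shaped things: scene (257,255) and (305,280) are steel-grey. (341,303) is purple and (384,322) is yellow, so those two are look-alikes. The dryer is at scene (215,195) with its yaw about 21°. I'll check the steel baskets in one enlarged crop, look for a hidden third, and fit the dryer pose.

```bash
python3 - <<'E'
from h import *
from scipy.optimize import least_squares
L=np.array([[0,0,0],[-13,155,238],[-88,155,132],[-68,0,50],[-13,155,55]])/1000
W=np.array([[.581,.132,0],[.513,.274,.238],[.4435,.247,.131],[.5135,.1055,.050],[.509,.278,.057]])
f=lambda p:np.c_[p[0]+L[:,0]*np.cos(p[2])-L[:,1]*np.sin(p[2]),p[1]+L[:,0]*np.sin(p[2])+L[:,1]*np.cos(p[2])]-W[:,:2]
s=least_squares(lambda p:f(p).ravel(),[.58,.13,.36]);print(s.x,np.degrees(s.x[2]),f(s.x).round(4).tolist())
a=r.get_image('scene');b=r.get_image('top')
A=cv2.resize(a[225:345,235:405],None,fx=4.5,fy=4.5,interpolation=cv2.INTER_CUBIC)[:540,:760]
cv2.imwrite('pics/c1.png',A)
B=cv2.resize(b[150:260,130:290],None,fx=5,fy=5,interpolation=cv2.INTER_CUBIC)
cv2.imwrite('pics/c2.png',B)
C=cv2.resize(b[210:260,265:345],None,fx=10,fy=10,interpolation=cv2.INTER_CUBIC)
cv2.imwrite('pics/c3.png',C)
E
```

```text
[0.5788229  0.13307965 0.35992933] 20.622431535497814 [[-0.0022, 0.0011], [-0.0009, -0.0004], [-0.0016, 0.0002], [0.0017, 0.0036], [0.0031, -0.0044]]
```

View pics/c1.png

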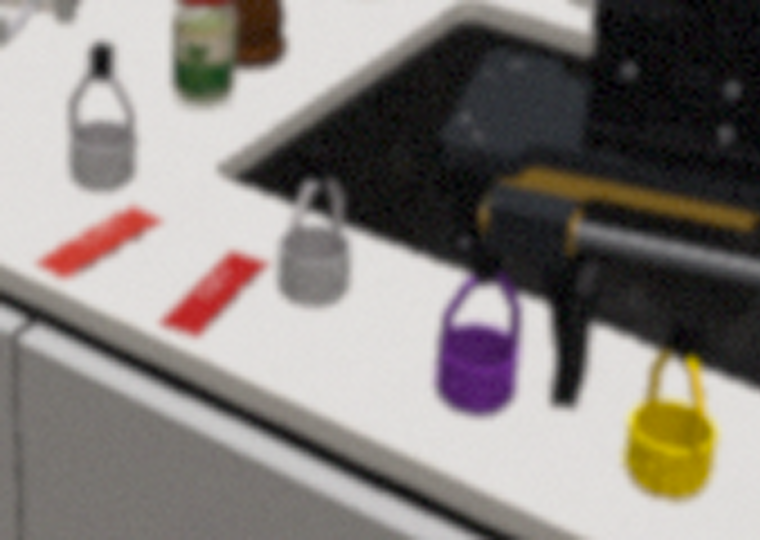

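View pics/c3.png

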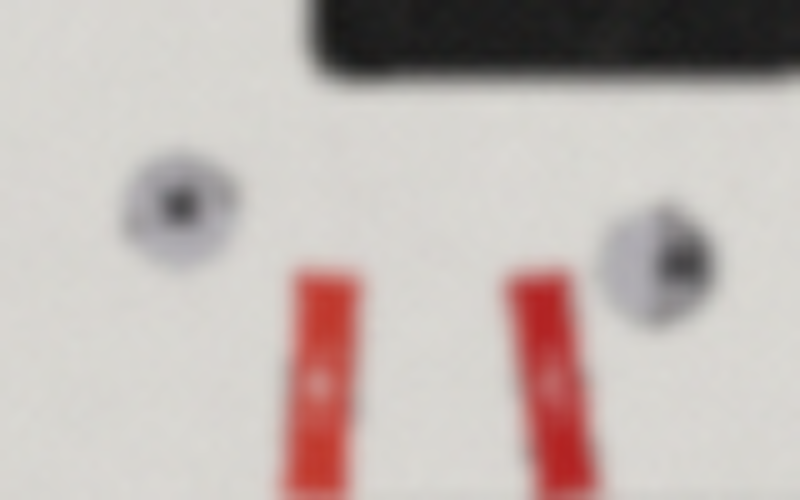

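The crop shows two steel baskets: A at crop (100,150) and B at (313,255). A has a clear black tab, while B's tab is lost against the sink edge. Purple at (478,370) and yellow at (670,440) are decoys. The top crop shows A's loop line about 19° off world y, and B's roughly along world x. There is no third steel basket. Next I'll go to the bar grip.

```bash
P="python3 -m pendant"
python3 -m pendant '[{"claw":87,"offset":[0.6,0.7,0.11],"twist":[0,0,0]},{"claw":87,"offset":[1.2,1.41,0.22],"twist":[0,0,0]},{"claw":87,"offset":[1.8,2.12,0.33],"twist":[0,0,0]},{"claw":87,"offset":[2.4,2.82,0.44],"twist":[0,0,0]},{"claw":87,"offset":[3,3.53,0.55],"twist":[0,0,0]}]' 20
python3 -m pendant '[{"claw":87,"offset":[0.6,0.7,0.11],"twist":[0,0,0]},{"claw":87,"offset":[1.2,1.41,0.22],"twist":[0,0,0]},{"claw":87,"offset":[1.8,2.12,0.33],"twist":[0,0,0]},{"claw":87,"offset":[2.4,2.82,0.44],"twist":[0,0,0]},{"claw":87,"offset":[3,3.53,0.55],"twist":[0,0,0]}]'
python3 -m pendant '[{"claw":87,"offset":[0,1,0],"twist":[0,0,0.25]},{"claw":87,"offset":[0,2,0],"twist":[0,0,0.5]},{"claw":87,"offset":[0,3,0],"twist":[0,0,0.75]},{"claw":87,"offset":[0,4,0],"twist":[0,0,1]},{"claw":87,"offset":[0,5,0],"twist":[0,0,1.22]}]'
python3 -m pendant '[{"claw":87,"offset":[0,1,0],"twist":[0,0,0]},{"claw":87,"offset":[0,2,0],"twist":[0,0,0]},{"claw":87,"offset":[0,3,0],"twist":[0,0,0]},{"claw":87,"offset":[0,4,0],"twist":[0,0,0]},{"claw":87,"offset":[0,5,0],"twist":[0,0,0]}]'
python3 -m pendant '[{"claw":87,"offset":[-0.3,0.5,0],"twist":[0,0,0]},{"claw":87,"offset":[-0.54,0.94,0],"twist":[0,0,0]},{"claw":87,"offset":[-0.54,0.94,0],"twist":[0,0,0]}]'
```

```text
clock: 2.1
eef_pos: [0.3205, -0.4754, 0.2127]
tcp_rot: [0.0, 0.992, 0.126, 0.0]
ft_force: [0.6, -1.0, 0.9]
width: 0.0869
gripper_force: 0.0
clock: 2.6
eef_pos: [0.4705, -0.299, 0.2404]
tcp_rot: [0.0, 0.992, 0.126, 0.0]
ft_force: [0.7, -1.0, -0.0]
width: 0.0875
gripper_force: 0.0
clock: 3.1
eef_pos: [0.4693, -0.0485, 0.2402]
tcp_rot: [0.0, 0.984, 0.179, 0.0]
ft_force: [0.1, 1.0, 0.2]
width: 0.0868
gripper_force: 0.0
clock: 3.6
eef_pos: [0.4694, 0.2014, 0.2402]
tcp_rot: [0.0, 0.984, 0.179, 0.001]
ft_force: [0.9, -0.2, 0.1]
width: 0.0868
gripper_force: 0.0
clock: 3.9
eef_pos: [0.4401, 0.2507, 0.2402]
tcp_rot: [-0.001, 0.983, 0.183, 0.0]
ft_force: [-0.2, -0.2, -0.3]
width: 0.0867
gripper_force: 0.0
```

```bash
python3 -m pendant '[{"claw":87,"offset":[0,0,-0.8],"twist":[0,0,0]},{"claw":87,"offset":[0,0,-1.4],"twist":[0,0,0]},{"claw":87,"offset":[0,0,-2],"twist":[0,0,0]},{"claw":87,"offset":[0,0,-2.54],"twist":[0,0,0]},{"claw":87,"offset":[0,0,-2.54],"twist":[0,0,0]}]'
python3 - <<'E'
from h import *
snap('scene','s1.png',(140,120,280,250),5)
for c in ['scene','top']:
    print([(np.round(d['centre'],4).tolist(),round(d['score'],2)) for d in r.place_of(c,'bar_grip')])
print(r.sense()['eef_pos'])
E
```

```text
clock: 4.4
eef_pos: [0.4407, 0.2438, 0.1097]
tcp_rot: [0.001, 0.984, 0.179, -0.003]
ft_force: [-0.0, -2.2, 0.3]
width: 0.0867
gripper_force: 0.0
[([0.446, 0.2494, 0.1329], 0.51)]
[([0.4431, 0.2433, 0.1338], 0.46)]
[0.44368695 0.24686094 0.11404442]
```

View pics/s1.png

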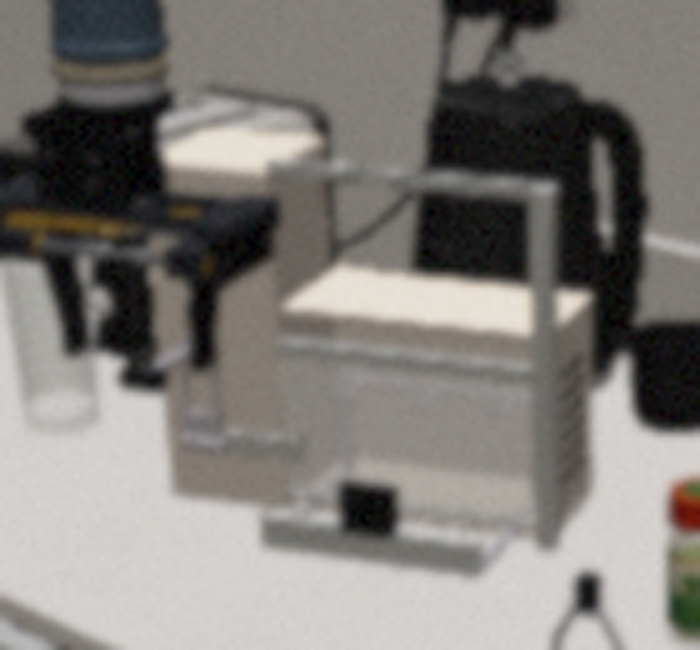

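```bash
python3 - <<'E'
from h import *
s=r.sense();t=np.array(s['eef_pos'])
yv=np.array([-np.sin(.3599),np.cos(.3599),0]);z=np.array([0,0,1.])
P=[t,t+.0435*yv,t-.0435*yv,t+z*.019,t+z*.019-.015*yv,t+z*.019+.015*yv]
print((proj('scene',P)-[140,120])*5)
print(t)
m=r.camera_model('scene');R=cv2.Rodrigues(np.array(m['rvec']))[0];print(-R.T@np.array(m['tvec']))
im=r.get_image('scene')
c=cv2.resize(im[165:215,140:200],None,fx=10,fy=10,interpolation=cv2.INTER_CUBIC)
for p in P: q=((proj('scene',p)[0]-[140,165])*10).astype(int); cv2.circle(c,tuple(int(v) for v in q),4,(0,0,255),1)
cv2.imwrite('pics/c4.png',c)
E
```

```text
[[145.67231897 398.92837943]
 [ 89.75851208 391.54633873]
 [202.47831663 406.42821195]
 [143.04141695 373.10721407]
 [162.62904107 375.62317198]
 [123.56101501 370.60502846]]
[0.44368695 0.24686094 0.11404442]
[-0.34964226 -0.81295766  0.62599844]
```

View pics/c4.png

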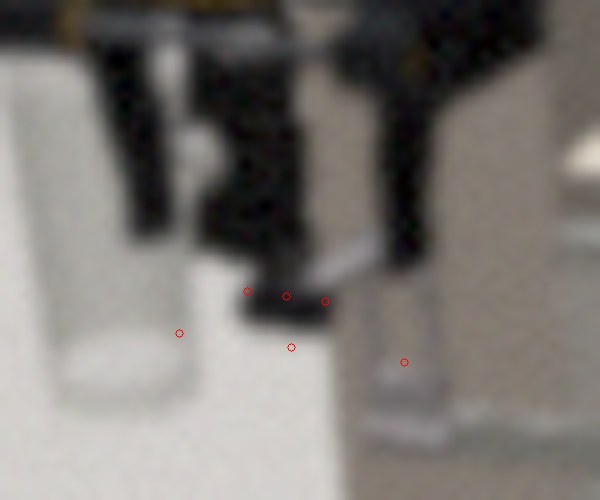

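```bash
python3 - <<'E'
from h import *
t=np.array([.16954,-.65336,.18473]);a=np.radians(14.5);y=np.array([-np.sin(a),np.cos(a),0])
print(proj('scene',[t+.051*y,t-.051*y,t]))
im=cv2.imread('pics/s0.png');cv2.imwrite('pics/c5.png',cv2.resize(im[240:350,330:480],None,fx=5,fy=5,interpolation=cv2.INTER_CUBIC))
E
```

```text
[[357.34842213 329.01282034]
 [421.29346567 346.1318209 ]
 [388.45901663 337.34157039]]
```

View pics/c5.png

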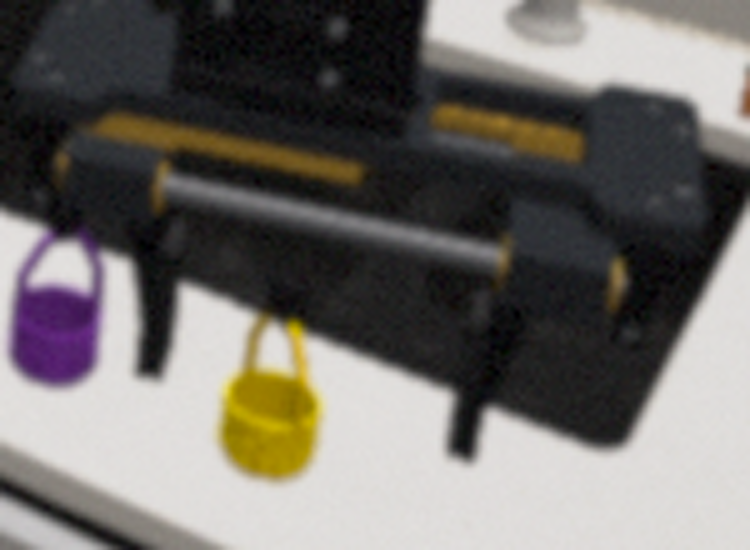

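The visible fingertips sit higher than the TCP projection says. Closing on the grip will settle it: about 30 mm opening means a hold.

```bash
python3 -m pendant '[{"claw":20,"offset":[0,0,0],"twist":[0,0,0]},{"claw":20,"offset":[0,0,0],"twist":[0,0,0]},{"claw":20,"offset":[0,0,0],"twist":[0,0,0]},{"claw":20,"offset":[0,0,0],"twist":[0,0,0]},{"claw":20,"offset":[0,0,0],"twist":[0,0,0]}]' 40
python3 -m pendant '[{"claw":20,"offset":[0,0,0],"twist":[0,0,0]},{"claw":20,"offset":[0,0,0],"twist":[0,0,0]}]' 40
python3 - <<'E'
from h import *
im=r.get_image('scene')
cv2.imwrite('pics/c6.png',cv2.resize(im[145:215,140:210],None,fx=8,fy=8,interpolation=cv2.INTER_CUBIC))
E
```

```text
clock: 5.1
eef_pos: [0.4426, 0.2466, 0.1129]
tcp_rot: [0.0, 0.984, 0.179, 0.0]
ft_force: [0.2, -0.8, -0.3]
width: 0.0548
gripper_force: 0.0
clock: 5.3
eef_pos: [0.4425, 0.2466, 0.1127]
tcp_rot: [0.0, 0.984, 0.179, -0.0]
ft_force: [-1.3, -0.7, 0.3]
width: 0.0386
gripper_force: 0.0
```

View pics/c6.png

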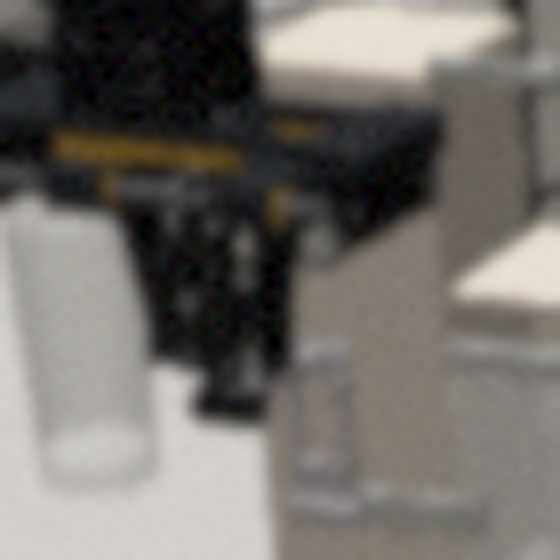

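```bash
python3 -m pendant '[{"claw":20,"offset":[0,0,0],"twist":[0,0,0]},{"claw":20,"offset":[0,0,0],"twist":[0,0,0]},{"claw":20,"offset":[0,0,0],"twist":[0,0,0]},{"claw":20,"offset":[0,0,0],"twist":[0,0,0]},{"claw":20,"offset":[0,0,0],"twist":[0,0,0]}]' 40
```

```text
clock: 5.85
eef_pos: [0.4425, 0.2466, 0.1128]
tcp_rot: [0.0, 0.984, 0.179, 0.0]
ft_force: [-0.4, 0.2, -0.5]
width: 0.0202
gripper_force: 0.0
```

The fingers closed to 20 mm with no contact, so they passed above the grip and the real tips are higher than reported. I'll go 30 mm lower. That clears the gripper body either way.

```bash
python3 -m pendant '[{"claw":70,"offset":[0,0,0],"twist":[0,0,0]},{"claw":70,"offset":[0,0,0],"twist":[0,0,0]},{"claw":70,"offset":[0,0,0],"twist":[0,0,0]},{"claw":70,"offset":[0,0,0],"twist":[0,0,0]},{"claw":70,"offset":[0,0,0],"twist":[0,0,0]}]'
python3 -m pendant '[{"claw":70,"offset":[0,0,0],"twist":[0,0,0]},{"claw":70,"offset":[0,0,-0.3],"twist":[0,0,0]},{"claw":70,"offset":[0,0,-0.6],"twist":[0,0,0]},{"claw":70,"offset":[0,0,-0.6],"twist":[0,0,0]},{"claw":70,"offset":[0,0,-0.6],"twist":[0,0,0]}]'
python3 -m pendant '[{"claw":20,"offset":[0,0,0],"twist":[0,0,0]},{"claw":20,"offset":[0,0,0],"twist":[0,0,0]},{"claw":20,"offset":[0,0,0],"twist":[0,0,0]},{"claw":20,"offset":[0,0,0],"twist":[0,0,0]},{"claw":20,"offset":[0,0,0],"twist":[0,0,0]}]' 40
python3 -m pendant '[{"claw":20,"offset":[0,0,0],"twist":[0,0,0]},{"claw":20,"offset":[0,0,0],"twist":[0,0,0]},{"claw":20,"offset":[0,0,0],"twist":[0,0,0]},{"claw":20,"offset":[0,0,0],"twist":[0,0,0]},{"claw":20,"offset":[0,0,0],"twist":[0,0,0]}]' 40
python3 - <<'E'
from h import *
im=r.get_image('scene')
cv2.imwrite('pics/c7.png',cv2.resize(im[145:215,140:210],None,fx=8,fy=8,interpolation=cv2.INTER_CUBIC))
E
```

```text
clock: 6.35
eef_pos: [0.4425, 0.2466, 0.1128]
tcp_rot: [0.0, 0.984, 0.179, 0.0]
ft_force: [0.4, -0.3, 0.1]
width: 0.0521
gripper_force: 0.0
clock: 6.85
eef_pos: [0.4425, 0.2468, 0.0829]
tcp_rot: [-0.0, 0.984, 0.179, -0.0]
ft_force: [-0.1, -0.4, 0.1]
width: 0.0693
gripper_force: 0.0
clock: 7.35
eef_pos: [0.4426, 0.2466, 0.0829]
tcp_rot: [0.0, 0.984, 0.179, 0.0]
ft_force: [-0.2, 0.5, -0.4]
width: 0.0378
gripper_force: 0.0
clock: 7.85
eef_pos: [0.4426, 0.2464, 0.0828]
tcp_rot: [0.0, 0.984, 0.179, 0.0]
ft_force: [-0.1, -1.2, 1.9]
width: 0.0295
gripper_force: 40.0
```

View pics/c7.png

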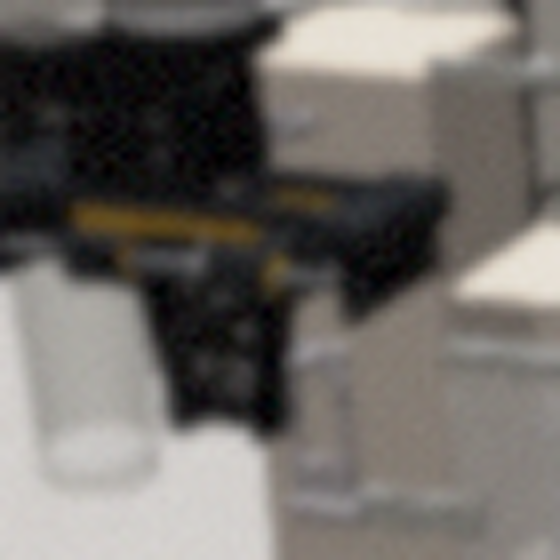

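Held: width 29.5 mm and 40 N. The real grasp point is about 30 mm above the reported TCP, and I'll carry that offset from here. Now lift the guard straight up 80 mm, staying below the catch.

```bash
python3 -m pendant '[{"claw":20,"offset":[0,0,0.2],"twist":[0,0,0]},{"claw":20,"offset":[0,0,0.5],"twist":[0,0,0]},{"claw":20,"offset":[0,0,0.9],"twist":[0,0,0]},{"claw":20,"offset":[0,0,1.3],"twist":[0,0,0]},{"claw":20,"offset":[0,0,1.6],"twist":[0,0,0]}]' 30
python3 -m pendant '[{"claw":20,"offset":[0,0,0],"twist":[0,0,0]},{"claw":20,"offset":[0,0,0],"twist":[0,0,0]}]' 30
python3 -m pendant '[{"claw":20,"offset":[-0.13,-0.05,-0.16],"twist":[0,0,0]},{"claw":20,"offset":[-0.27,-0.1,-0.35],"twist":[0,0,0]},{"claw":20,"offset":[-0.37,-0.14,-0.54],"twist":[0,0,0]},{"claw":20,"offset":[-0.47,-0.18,-0.75],"twist":[0,0,0]},{"claw":20,"offset":[-0.47,-0.18,-0.75],"twist":[0,0,0]}]' 30
python3 - <<'E'
from h import *
s=r.sense();print(s['ft_force'],s['moment'],s['eef_pos'],s['width'])
for c in ['scene','top']:
  for n in ['bar_grip','bar_pivot']:
    print(n,c,[(np.round(d['centre'],3).tolist(),round(d['score'],2)) for d in r.place_of(c,n)][:2])
E
```

```text
clock: 8.4
eef_pos: [0.4427, 0.2465, 0.1634]
tcp_rot: [-0.0, 0.984, 0.179, 0.0]
ft_force: [3.7, -0.6, -7.8]
width: 0.0297
gripper_force: 30.0
clock: 8.6
eef_pos: [0.4427, 0.2464, 0.1626]
tcp_rot: [0.0, 0.984, 0.179, 0.0]
ft_force: [1.9, 0.2, -3.8]
width: 0.03
gripper_force: 30.0
clock: 9.1
eef_pos: [0.4238, 0.2391, 0.1253]
tcp_rot: [-0.002, 0.984, 0.179, 0.005]
ft_force: [11.7, 2.2, -4.6]
width: 0.0297
gripper_force: 29.9
[11.67259092  2.20670772 -4.58197658] [ 0.38470635 -2.76641806  0.1484184 ] [0.42380465 0.23910392 0.12527489] 0.029737991251496454
bar_grip scene [([0.444, 0.249, 0.132], 0.63)]
bar_pivot scene [([0.511, 0.275, 0.055], 0.67), ([0.452, -0.141, 0.073], 0.38)]
bar_grip top [([0.443, 0.243, 0.134], 0.46)]
bar_pivot top [([0.512, 0.277, 0.051], 0.79)]
```

```bash
python3 - <<'E'
from h import *
r.get_image('scene');r.get_image('top')
s=r.sense();print(s['ft_force'],s['eef_pos'])
for c in ['scene','top']:
  for n in ['bar_grip','bar_pivot','guard']:
    l=(r.look_for if n=='guard' else r.place_of)(c,n)
    print(n,c,[(np.round(d['centre'],3).tolist(),round(d['score'],2)) for d in l][:2])
E
```

```text
[12.47384106  1.43712894 -5.77673171] [0.42416319 0.23922922 0.12592936]
bar_grip scene []
bar_pivot scene [([0.513, 0.275, 0.119], 0.87)]
guard scene [([0.512, 0.104, 0.023], 0.63), ([0.573, 0.141, 0.14], 0.58)]
bar_grip top []
bar_pivot top [([0.512, 0.274, 0.12], 0.68)]
guard top [([0.568, 0.155, 0.16], 0.75), ([0.489, 0.262, 0.187], 0.52)]
```

Pivot at z 0.12 puts the guard near 0.067 and the bar angle near 0.31. The pull is compliant, so I'll swing out a bit more and then raise.

```bash
python3 -m pendant '[{"claw":20,"offset":[-0.1,-0.04,0],"twist":[0,0,0]},{"claw":20,"offset":[-0.16,-0.06,0],"twist":[0,0,0]},{"claw":20,"offset":[-0.16,-0.06,0],"twist":[0,0,0]},{"claw":20,"offset":[-0.16,-0.06,0.2],"twist":[0,0,0]},{"claw":20,"offset":[-0.16,-0.06,0.4],"twist":[0,0,0]}]'
python3 -m pendant '[{"claw":20,"offset":[0,0,0.2],"twist":[0,0,0]},{"claw":20,"offset":[0,0,0.4],"twist":[0,0,0]},{"claw":20,"offset":[0,0,0.6],"twist":[0,0,0]},{"claw":20,"offset":[0,0,0.6],"twist":[0,0,0]},{"claw":20,"offset":[0,0,0.6],"twist":[0,0,0]}]'
python3 - <<'E'
from h import *
r.get_image('scene');r.get_image('top')
s=r.sense();p=np.array(s['eef_pos']);d=p-[.4425,.2466,.0828];dx=d[0]*.936+d[1]*.352
a=np.linspace(0,.6,601);X=-77*np.sin(a)-75*np.cos(a)+75;i=np.argmin(abs(X-dx*1000));print('a',a[i],'h',d[2]*1000-(77*np.cos(a[i])-75*np.sin(a[i])-77),'dx',dx,d)
print(s['ft_force'],p)
for c in ['scene','top']:
  print([(np.round(d['centre'],3).tolist(),round(d['score'],2)) for d in r.place_of(c,'bar_pivot')][:2])
E
```

```text
clock: 10.2
eef_pos: [0.4201, 0.2377, 0.1474]
tcp_rot: [-0.003, 0.984, 0.179, 0.009]
ft_force: [19.1, 3.4, -7.7]
width: 0.0294
gripper_force: 29.9
clock: 10.7
eef_pos: [0.4192, 0.2373, 0.1775]
tcp_rot: [-0.003, 0.984, 0.179, 0.009]
ft_force: [15.5, 3.5, -3.9]
width: 0.03
gripper_force: 29.9
a 0.428 h 132.58970667329322 dx -0.02518570885426627 [-0.02339814 -0.00933252  0.09451522]
[16.60658908  2.55823546 -4.01021262] [0.41910186 0.23726748 0.17731522]
[([0.51, 0.276, 0.177], 0.71)]
[([0.513, 0.275, 0.178], 0.8)]
```

```bash
python3 -m pendant '[{"claw":20,"offset":[0,0,0.05],"twist":[0,0,0]},{"claw":20,"offset":[0,0,0.1],"twist":[0,0,0]},{"claw":20,"offset":[0,0,0.1],"twist":[0,0,0]},{"claw":20,"offset":[0,0,0.1],"twist":[0,0,0]}]'
python3 -m pendant '[{"claw":20,"offset":[0,0,0.04],"twist":[0,0,0]},{"claw":20,"offset":[0,0,0.08],"twist":[0,0,0]},{"claw":20,"offset":[0,0,0.08],"twist":[0,0,0]},{"claw":20,"offset":[0,0,0.08],"twist":[0,0,0]}]'
python3 - <<'E'
from h import *
r.get_image('scene');r.get_image('top')
s=r.sense();print(s['ft_force'],s['eef_pos'])
for c in ['scene','top']:
  print([(np.round(d['centre'],3).tolist(),round(d['score'],2)) for d in r.place_of(c,'bar_pivot')][:2])
snap('scene','c8.png',(150,130,220,200),8)
E
```

```text
clock: 11.3
eef_pos: [0.4193, 0.2374, 0.1821]
tcp_rot: [-0.003, 0.984, 0.179, 0.009]
ft_force: [16.9, 4.5, -5.8]
width: 0.0294
gripper_force: 29.9
clock: 11.7
eef_pos: [0.4193, 0.2373, 0.1861]
tcp_rot: [-0.003, 0.984, 0.179, 0.009]
ft_force: [16.4, 3.9, -5.7]
width: 0.0296
gripper_force: 29.9
[17.65795267  2.78216658 -6.07404304] [0.4193313  0.23732793 0.1861122 ]
[([0.511, 0.275, 0.192], 0.67), ([0.516, 0.271, 0.242], 0.66)]
[([0.512, 0.274, 0.186], 0.88)]
```

View pics/c8.png

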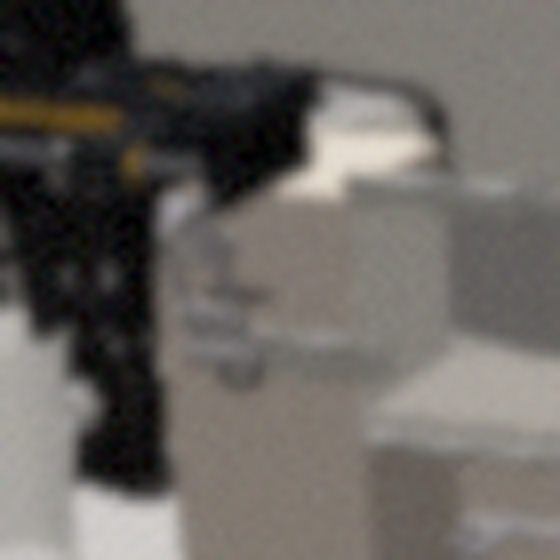

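Pivot at z about 0.188 puts the guard near 0.132 with the bar swung out. In the picture the pivot is at crop (225,340) and the bar leans forward towards (185,225). Swinging in, in stages, while watching the forces.

```bash
python3 -m pendant '[{"claw":20,"offset":[0.09,0.03,0.13],"twist":[0,0,0]},{"claw":20,"offset":[0.17,0.06,0.25],"twist":[0,0,0]},{"claw":20,"offset":[0.26,0.1,0.36],"twist":[0,0,0]},{"claw":20,"offset":[0.26,0.1,0.36],"twist":[0,0,0]}]'
python3 - <<'E'
from h import *
r.get_image('scene');r.get_image('top')
s=r.sense();print(s['ft_force'],s['eef_pos'])
for c in ['scene','top']:
  print([(np.round(d['centre'],3).tolist(),round(d['score'],2)) for d in r.place_of(c,'bar_pivot')][:2])
E
```

```text
clock: 12.35
eef_pos: [0.4259, 0.2398, 0.2021]
tcp_rot: [-0.0, 0.984, 0.179, 0.001]
ft_force: [5.3, 0.8, -5.4]
width: 0.0298
gripper_force: 30.0
[ 7.22388489  1.42399829 -4.94652796] [0.42561591 0.23976176 0.20174723]
[([0.515, 0.275, 0.242], 0.74), ([0.512, 0.275, 0.187], 0.65)]
[([0.513, 0.273, 0.187], 0.88)]
```

```bash
python3 -m pendant '[{"claw":20,"offset":[0.06,0.02,0.08],"twist":[0,0,0]},{"claw":20,"offset":[0.12,0.05,0.16],"twist":[0,0,0]},{"claw":20,"offset":[0.18,0.07,0.24],"twist":[0,0,0]},{"claw":20,"offset":[0.18,0.07,0.24],"twist":[0,0,0]}]'
python3 - <<'E'
from h import *
r.get_image('scene');r.get_image('top')
s=r.sense();print(s['ft_force'],s['eef_pos'])
for c in ['scene','top']:
  print([(np.round(d['centre'],3).tolist(),round(d['score'],2)) for d in r.place_of(c,'bar_pivot')][:2])
E
python3 -m pendant '[{"claw":20,"offset":[0.06,0.02,0.07],"twist":[0,0,0]},{"claw":20,"offset":[0.12,0.04,0.14],"twist":[0,0,0]},{"claw":20,"offset":[0.16,0.06,0.18],"twist":[0,0,0]},{"claw":20,"offset":[0.16,0.06,0.18],"twist":[0,0,0]}]'
python3 - <<'E'
from h import *
r.get_image('scene');r.get_image('top')
s=r.sense();print(s['ft_force'],s['eef_pos'])
for c in ['scene','top']:
  print([(np.round(d['centre'],3).tolist(),round(d['score'],2)) for d in r.place_of(c,'bar_pivot')][:2])
E
```

```text
clock: 12.95
eef_pos: [0.4328, 0.2427, 0.214]
tcp_rot: [0.0, 0.984, 0.179, -0.001]
ft_force: [2.5, -1.6, -3.5]
width: 0.0298
gripper_force: 3.0
[ 2.40096273 -1.13579027 -4.06526841] [0.43272476 0.24266029 0.21373102]
[([0.509, 0.275, 0.174], 0.95)]
[([0.51, 0.275, 0.173], 0.68)]
clock: 13.55
eef_pos: [0.4335, 0.2429, 0.2205]
tcp_rot: [0.003, 0.984, 0.18, -0.009]
ft_force: [-11.0, -6.8, -4.3]
width: 0.0288
gripper_force: 30.0
[-11.27330972  -6.74173231  -4.97735433] [0.43354376 0.24289295 0.22046213]
[([0.51, 0.274, 0.179], 0.82), ([0.586, 0.201, 0.087], 0.57)]
[([0.515, 0.272, 0.176], 0.91), ([0.629, 0.094, 0.087], 0.4)]
```

The grip slackened (3 N reading), the guard slipped to about 0.12, and the bar edge now pushes on the lip. I'll back out, raise with a stronger grip, and retry.

```bash
python3 -m pendant '[{"claw":20,"offset":[0,0,0],"twist":[0,0,0]},{"claw":20,"offset":[-0.1,-0.04,-0.05],"twist":[0,0,0]},{"claw":20,"offset":[-0.2,-0.08,-0.1],"twist":[0,0,0]},{"claw":20,"offset":[-0.28,-0.1,-0.1],"twist":[0,0,0]},{"claw":20,"offset":[-0.28,-0.1,-0.1],"twist":[0,0,0]}]' 60
python3 - <<'E'
from h import *
r.get_image('scene');r.get_image('top')
s=r.sense();print(s['ft_force'],s['eef_pos'],s['width'],s['gripper_force'])
for c in ['scene','top']:
  print([(np.round(d['centre'],3).tolist(),round(d['score'],2)) for d in r.place_of(c,'bar_pivot')][:2])
  print([(np.round(d['centre'],3).tolist(),round(d['score'],2)) for d in r.place_of(c,'bar_grip')][:2])
E
```

```text
clock: 14.25
eef_pos: [0.4302, 0.2417, 0.2196]
tcp_rot: [-0.001, 0.984, 0.179, 0.004]
ft_force: [7.6, 0.4, -3.9]
width: 0.0278
gripper_force: 60.0
[ 7.03179741 -0.61630784 -4.75771506] [0.43032183 0.24182618 0.21969533] 0.027579676869364782 59.96676206588745
[([0.511, 0.277, 0.184], 0.57)]
[([0.441, 0.25, 0.254], 0.55), ([0.509, 0.276, 0.239], 0.17)]
[([0.511, 0.274, 0.18], 0.69), ([0.582, -0.125, -0.0], 0.58)]
[]
```

```bash
python3 -m pendant '[{"claw":20,"offset":[0,0,0.1],"twist":[0,0,0]},{"claw":20,"offset":[0,0,0.14],"twist":[0,0,0]},{"claw":20,"offset":[0,0,0.14],"twist":[0,0,0]}]' 60
python3 - <<'E'
from h import *
r.get_image('scene');r.get_image('top')
s=r.sense();print(s['ft_force'],s['eef_pos'],s['width'],s['gripper_force'])
for c in ['scene','top']:
  print([(np.round(d['centre'],3).tolist(),round(d['score'],2)) for d in r.place_of(c,'bar_pivot')][:2])
  print([(np.round(d['centre'],3).tolist(),round(d['score'],2)) for d in r.place_of(c,'bar_grip')][:2])
E
```

```text
clock: 14.85
eef_pos: [0.4309, 0.242, 0.2269]
tcp_rot: [-0.001, 0.984, 0.179, 0.004]
ft_force: [7.6, -0.6, -5.7]
width: 0.0276
gripper_force: 60.0
[ 7.90614021 -0.25073378 -5.71555969] [0.43070111 0.24196262 0.2266913 ] 0.02805212351935593 59.96123671531677
[([0.512, 0.277, 0.192], 0.71), ([0.51, 0.277, 0.24], 0.44)]
[([0.444, 0.25, 0.265], 0.7), ([0.51, 0.278, 0.191], 0.62)]
[([0.513, 0.274, 0.187], 0.6)]
[]
```

```bash
python3 -m pendant '[{"claw":20,"offset":[0.09,0.03,0.05],"twist":[0,0,0]},{"claw":20,"offset":[0.18,0.07,0.1],"twist":[0,0,0]},{"claw":20,"offset":[0.26,0.1,0.13],"twist":[0,0,0]},{"claw":20,"offset":[0.26,0.1,0.13],"twist":[0,0,0]}]' 60
python3 - <<'E'
from h import *
r.get_image('scene');r.get_image('top')
s=r.sense();print(s['ft_force'],s['eef_pos'],s['width'],s['gripper_force'])
for c in ['scene','top']:
  print([(np.round(d['centre'],3).tolist(),round(d['score'],2)) for d in r.place_of(c,'bar_pivot')][:2])
  print([(np.round(d['centre'],3).tolist(),round(d['score'],2)) for d in r.place_of(c,'bar_grip')][:2])
E
```

```text
clock: 15.55
eef_pos: [0.4335, 0.243, 0.2292]
tcp_rot: [0.003, 0.984, 0.179, -0.008]
ft_force: [-9.9, -8.1, -4.6]
width: 0.0279
gripper_force: 60.0
[-9.32479535 -6.8466464  -5.12062109] [0.43349333 0.24297869 0.22925062] 0.02818735043200478 60.04131317138672
[([0.512, 0.274, 0.188], 0.82)]
[([0.514, 0.109, 0.046], 0.54), ([0.449, 0.25, 0.264], 0.49)]
[([0.513, 0.274, 0.188], 0.59)]
[]
```

Blocked at the upright stop with the guard near 0.133, so the edge is over the notch. Lowering on to the catch.

```bash
python3 -m pendant '[{"claw":20,"offset":[-0.05,-0.02,-0.1],"twist":[0,0,0]},{"claw":20,"offset":[-0.05,-0.02,-0.2],"twist":[0,0,0]},{"claw":20,"offset":[-0.05,-0.02,-0.3],"twist":[0,0,0]},{"claw":20,"offset":[-0.05,-0.02,-0.36],"twist":[0,0,0]},{"claw":20,"offset":[-0.05,-0.02,-0.36],"twist":[0,0,0]}]' 60
python3 - <<'E'
from h import *
r.get_image('scene');r.get_image('top')
s=r.sense();print(s['ft_force'],s['eef_pos'],s['width'],s['gripper_force'])
for c in ['scene','top']:
  print([(np.round(d['centre'],3).tolist(),round(d['score'],2)) for d in r.place_of(c,'bar_pivot')][:2])
  print([(np.round(d['centre'],3).tolist(),round(d['score'],2)) for d in r.place_of(c,'bar_grip')][:2])
E
```

```text
clock: 16.35
eef_pos: [0.4332, 0.2429, 0.213]
tcp_rot: [0.002, 0.984, 0.179, -0.005]
ft_force: [-8.3, -7.4, 2.2]
width: 0.0278
gripper_force: 60.0
[-8.78177366 -6.37390326  1.1946723 ] [0.43324301 0.24287484 0.21304079] 0.027993237189381525 60.038214325904846
[([0.514, 0.278, 0.17], 0.76)]
[]
[([0.515, 0.274, 0.172], 0.84), ([0.457, -0.137, 0.089], 0.51)]
[([0.63, 0.093, 0.084], 0.44)]
```

Weight has come off the tool (fz +2) and the pivot at 0.172 puts the guard near 0.117. Releasing, going up, and checking.

```bash
python3 -m pendant '[{"claw":87,"offset":[0,0,0],"twist":[0,0,0]},{"claw":87,"offset":[0,0,0],"twist":[0,0,0]},{"claw":87,"offset":[0,0,0],"twist":[0,0,0]},{"claw":87,"offset":[0,0,0],"twist":[0,0,0]},{"claw":87,"offset":[0,0,0],"twist":[0,0,0]}]' 20
python3 -m pendant '[{"claw":87,"offset":[0,0,0.3],"twist":[0,0,0]},{"claw":87,"offset":[0,0,0.8],"twist":[0,0,0]},{"claw":87,"offset":[-0.1,-0.2,1.2],"twist":[0,0,0]},{"claw":87,"offset":[-0.1,-0.6,1.6],"twist":[0,0,0]},{"claw":87,"offset":[0,-1.5,1.6],"twist":[0,0,0]}]'
python3 - <<'E'
from h import *
r.get_image('scene');r.get_image('top')
s=r.sense();print(s['ft_force'],s['eef_pos'],s['width'],s['gripper_force'])
for n in ['bar_pivot','bar_grip','rack_grip']:
 for c in ['scene','top']:
  print(n,[(np.round(d['centre'],3).tolist(),round(d['score'],2)) for d in r.place_of(c,n)][:2])
E
```

```text
clock: 17.15
eef_pos: [0.4378, 0.2458, 0.2142]
tcp_rot: [-0.0, 0.984, 0.179, 0.001]
ft_force: [0.3, 0.3, -0.7]
width: 0.0597
gripper_force: 0.0
clock: 17.65
eef_pos: [0.4382, 0.1742, 0.297]
tcp_rot: [-0.002, 0.983, 0.183, 0.003]
ft_force: [1.2, -0.6, 0.2]
width: 0.086
gripper_force: 0.0
[-0.36630117  0.15510951 -0.3190427 ] [0.43928762 0.16441896 0.29430535] 0.08688288654542503 0.0
bar_pivot [([0.509, 0.276, 0.175], 0.65), ([0.513, 0.273, 0.238], 0.35)]
bar_pivot [([0.51, 0.274, 0.172], 0.86), ([0.58, -0.128, -0.004], 0.72)]
bar_grip [([0.448, 0.25, 0.249], 0.52)]
bar_grip []
rack_grip [([0.581, -0.133, -0.0], 0.4)]
rack_grip [([0.515, 0.108, 0.051], 0.63)]
```

Guard hangs at about 0.118 with the bar upright. Next is the rack grip.

```bash
python3 -m pendant '[{"claw":87,"offset":[0.5,-0.4,0],"twist":[0,0,0]},{"claw":87,"offset":[1,-0.8,0],"twist":[0,0,0]},{"claw":87,"offset":[1.52,-1.15,0],"twist":[0,0,0]},{"claw":87,"offset":[1.52,-1.15,0],"twist":[0,0,0]},{"claw":87,"offset":[1.52,-1.15,0],"twist":[0,0,0]}]'
python3 -m pendant '[{"claw":87,"offset":[0,0,0],"twist":[0,0,0]}]'
```

```text
clock: 18.55
eef_pos: [0.5134, 0.1134, 0.2931]
tcp_rot: [-0.001, 0.984, 0.179, -0.001]
ft_force: [-0.1, 0.3, 0.6]
width: 0.0871
gripper_force: 0.0
clock: 18.65
eef_pos: [0.5127, 0.1142, 0.2937]
tcp_rot: [-0.0, 0.984, 0.18, -0.0]
ft_force: [0.4, 0.7, -0.3]
width: 0.0868
gripper_force: 0.0
```

```bash
python3 -m pendant '[{"claw":87,"offset":[0.04,-0.13,-0.8],"twist":[0,0,0]},{"claw":87,"offset":[0.04,-0.13,-1.6],"twist":[0,0,0]},{"claw":87,"offset":[0.04,-0.13,-2.4],"twist":[0,0,0]},{"claw":87,"offset":[0.04,-0.13,-3.2],"twist":[0,0,0]},{"claw":87,"offset":[0.04,-0.13,-4],"twist":[0,0,0]}]'
python3 -m pendant '[{"claw":87,"offset":[0,0,-0.4],"twist":[0,0,0]},{"claw":87,"offset":[0,0,-0.8],"twist":[0,0,0]},{"claw":87,"offset":[0,0,-1.2],"twist":[0,0,0]},{"claw":87,"offset":[0,0,-1.57],"twist":[0,0,0]},{"claw":87,"offset":[0,0,-1.57],"twist":[0,0,0]}]'
python3 -m pendant '[{"claw":30,"offset":[0,0,0],"twist":[0,0,0]},{"claw":30,"offset":[0,0,0],"twist":[0,0,0]},{"claw":30,"offset":[0,0,0],"twist":[0,0,0]},{"claw":30,"offset":[0,0,0],"twist":[0,0,0]},{"claw":30,"offset":[0,0,0],"twist":[0,0,0]}]' 30
python3 -m pendant '[{"claw":30,"offset":[0,0,0],"twist":[0,0,0]},{"claw":30,"offset":[0,0,0],"twist":[0,0,0]},{"claw":30,"offset":[0,0,0],"twist":[0,0,0]}]'
python3 - <<'E'
from h import *
snap('scene','c9.png',(165,160,265,250),6)
print(r.sense()['eef_pos'])
E
```

```text
clock: 19.15
eef_pos: [0.5149, 0.1074, 0.093]
tcp_rot: [-0.0, 0.984, 0.18, 0.001]
ft_force: [1.1, -0.5, 0.3]
width: 0.0871
gripper_force: 0.0
clock: 19.65
eef_pos: [0.5131, 0.1067, 0.0137]
tcp_rot: [-0.0, 0.984, 0.18, -0.002]
ft_force: [0.1, -0.3, 0.1]
width: 0.0871
gripper_force: 0.0
clock: 20.15
eef_pos: [0.5159, 0.1061, 0.0158]
tcp_rot: [0.0, 0.984, 0.179, 0.001]
ft_force: [-0.4, 0.4, -0.5]
width: 0.0547
gripper_force: 0.0
clock: 20.45
eef_pos: [0.5148, 0.1083, 0.0154]
tcp_rot: [-0.001, 0.984, 0.18, -0.0]
ft_force: [-2.8, 4.9, 0.5]
width: 0.04
gripper_force: 30.0
[0.5148078  0.10826543 0.01535362]
```

View pics/c9.png

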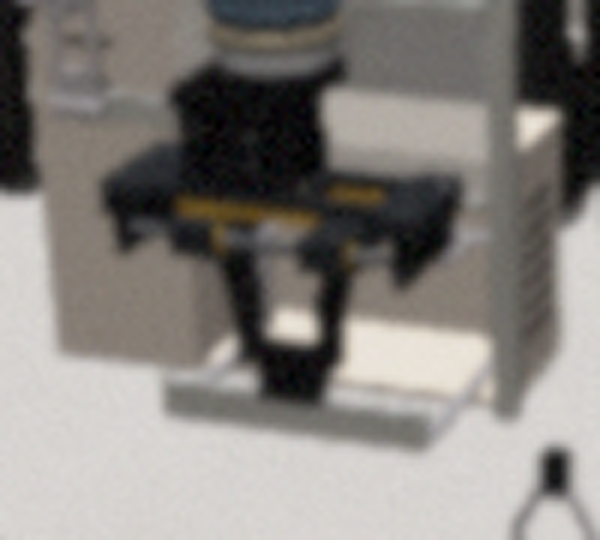

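The rack grip is held (40 mm). From the picture, the fingertips are about 36 mm above the reported TCP. Pulling the rack out 105 mm.

```bash
python3 -m pendant '[{"claw":30,"offset":[-0.2,-0.08,0],"twist":[0,0,0]},{"claw":30,"offset":[-0.6,-0.23,0],"twist":[0,0,0]},{"claw":30,"offset":[-1,-0.38,0],"twist":[0,0,0]},{"claw":30,"offset":[-1.4,-0.53,0],"twist":[0,0,0]},{"claw":30,"offset":[-1.8,-0.68,0],"twist":[0,0,0]}]' 40
python3 -m pendant '[{"claw":30,"offset":[-0.16,-0.06,0],"twist":[0,0,0]},{"claw":30,"offset":[-0.16,-0.06,0],"twist":[0,0,0]},{"claw":30,"offset":[-0.16,-0.06,0],"twist":[0,0,0]}]'
python3 -m pendant '[{"claw":60,"offset":[0,0,0],"twist":[0,0,0]},{"claw":60,"offset":[0,0,0],"twist":[0,0,0]},{"claw":60,"offset":[0,0,0],"twist":[0,0,0]},{"claw":60,"offset":[0,0,0],"twist":[0,0,0]}]'
python3 -m pendant '[{"claw":87,"offset":[0,0,0.6],"twist":[0,0,0]},{"claw":87,"offset":[0,0,1.4],"twist":[0,0,0]},{"claw":87,"offset":[0,0,2.2],"twist":[0,0,0]},{"claw":87,"offset":[0,0,3],"twist":[0,0,0]},{"claw":87,"offset":[0,-0.5,3.5],"twist":[0,0,0]}]'
python3 -m pendant '[{"claw":87,"offset":[0.3,-1,0.1],"twist":[0,0,0]},{"claw":87,"offset":[0.4,-2,0.1],"twist":[0,0,0]},{"claw":87,"offset":[0.4,-3,0.1],"twist":[0,0,0]},{"claw":87,"offset":[0.4,-3.5,0.1],"twist":[0,0,0]},{"claw":87,"offset":[0.4,-3.5,0.1],"twist":[0,0,0]}]'
python3 - <<'E'
from h import *
r.get_image('scene');r.get_image('top')
print(r.sense()['eef_pos'])
for n in ['bar_pivot','rack_grip','hook1','hook2','hook3','basket1','basket1_tab']:
 for c in ['scene','top']:
  print(n,c,[(np.round(d['centre'],3).tolist(),round(d['score'],2)) for d in r.place_of(c,n)][:6])
E
```

```text
clock: 21.0
eef_pos: [0.4264, 0.073, 0.0154]
tcp_rot: [-0.001, 0.984, 0.18, 0.002]
ft_force: [2.8, 3.1, -3.9]
width: 0.0397
gripper_force: 40.0
clock: 21.3
eef_pos: [0.4173, 0.0694, 0.0153]
tcp_rot: [0.0, 0.984, 0.179, -0.001]
ft_force: [-4.0, 4.2, 2.4]
width: 0.0393
gripper_force: 40.0
clock: 21.7
eef_pos: [0.418, 0.0688, 0.0152]
tcp_rot: [0.0, 0.984, 0.179, 0.0]
ft_force: [1.2, -0.3, -0.4]
width: 0.0582
gripper_force: 0.0
clock: 22.2
eef_pos: [0.4191, 0.0467, 0.1936]
tcp_rot: [-0.0, 0.983, 0.182, 0.003]
ft_force: [2.5, -0.0, 0.1]
width: 0.085
gripper_force: 0.0
clock: 22.7
eef_pos: [0.4369, -0.1359, 0.195]
tcp_rot: [0.001, 0.985, 0.175, -0.0]
ft_force: [0.1, 0.6, 0.6]
width: 0.0869
gripper_force: 0.0
[ 0.43736567 -0.13107082  0.19508386]
bar_pivot scene [([0.51, 0.276, 0.174], 0.77)]
bar_pivot top [([0.51, 0.274, 0.172], 0.92), ([0.494, 0.161, 0.091], 0.32)]
rack_grip scene [([0.415, 0.067, 0.05], 0.67)]
rack_grip top [([0.417, 0.069, 0.049], 0.64), ([0.49, 0.162, 0.088], 0.58)]
hook1 scene [([0.487, 0.161, 0.09], 0.87), ([0.508, 0.106, 0.088], 0.85), ([0.535, 0.052, 0.09], 0.65), 
[... 262 characters left out ...]
 0.61)]
hook2 top [([0.511, 0.109, 0.09], 0.81), ([0.49, 0.163, 0.086], 0.78), ([0.536, 0.054, 0.088], 0.72)]
hook3 scene [([0.487, 0.161, 0.09], 0.87), ([0.508, 0.106, 0.088], 0.85), ([0.535, 0.052, 0.09], 0.65), ([0.454, -0.137, 0.085], 0.61)]
hook3 top [([0.511, 0.109, 0.09], 0.81), ([0.49, 0.163, 0.086], 0.78), ([0.536, 0.054, 0.088], 0.72)]
basket1 scene [([0.402, -0.565, -0.005], 0.93), ([0.398, -0.454, -0.0], 0.64), ([0.43, -0.325, 0.002], 0.57), ([0.454, -0.137, -0.002], 0.57), ([0.532, 0.053, 0.088], 0.2)]
basket1 top [([0.431, -0.324, -0.001], 0.63), ([0.403, -0.455, -0.0], 0.63), ([0.404, -0.568, 0.001], 0.58)]
basket1_tab scene [([0.663, -0.114, -0.003], 0.74)]
basket1_tab top []
```

Rack is out about 0.106 with the hooks at (.534,.052), (.510,.108), (.489,.162). The baskets have not moved. Going over basket A.

```bash
python3 -m pendant '[{"claw":60,"offset":[0.35,-0.14,-0.3],"twist":[0,0,0]},{"claw":60,"offset":[0.35,-0.14,-0.8],"twist":[0,0,0]},{"claw":60,"offset":[0.35,-0.14,-1.2],"twist":[0,0,0]},{"claw":60,"offset":[0.35,-0.14,-1.2],"twist":[0,0,0]},{"claw":60,"offset":[0.35,-0.14,-1.2],"twist":[0,0,0]}]' 20
python3 -m pendant '[{"claw":60,"offset":[0,0,0],"twist":[0,0,0]},{"claw":60,"offset":[0,0,0],"twist":[0,0,0]}]'
python3 - <<'E'
from h import *
im=r.get_image('scene');tp=r.get_image('top')
t=np.array(r.sense()['eef_pos']);print(t)
for c in ['scene','top']:
  print([(np.round(d['centre'],3).tolist(),round(d['score'],2)) for d in r.place_of(c,'basket1_tab')][:6])
  print([(np.round(d['centre'],3).tolist(),round(d['score'],2)) for d in r.place_of(c,'basket1')][:6])
c=cv2.resize(im[185:275,215:305],None,fx=7,fy=7,interpolation=cv2.INTER_CUBIC)[:, :]
for p in [t,t+[0,0,.036],[.455,-.138,.088]]:
  q=(proj('scene',p)[0]-[215,185])*7;cv2.circle(c,tuple(int(v) for v in q),5,(0,0,255),2)
cv2.imwrite('pics/c10.png',c[:600])
E
```

```text
clock: 24.0
eef_pos: [0.4552, -0.1379, 0.1355]
tcp_rot: [-0.0, 0.984, 0.179, -0.0]
ft_force: [1.0, -0.4, 0.2]
width: 0.0617
gripper_force: 0.0
clock: 24.2
eef_pos: [0.4559, -0.1381, 0.1364]
tcp_rot: [0.001, 0.984, 0.179, 0.001]
ft_force: [-0.2, -0.4, 0.1]
width: 0.0599
gripper_force: 0.0
[ 0.45556151 -0.13806165  0.13611931]
[]
[([0.402, -0.566, -0.003], 0.96), ([0.428, -0.325, 0.003], 0.77), ([0.397, -0.453, -0.005], 0.74), ([0.45, -0.14, -0.003], 0.56)]
[]
[([0.401, -0.454, 0.0], 0.61), ([0.402, -0.568, 0.003], 0.53), ([0.434, -0.324, -0.003], 0.49)]
```

View pics/c10.png

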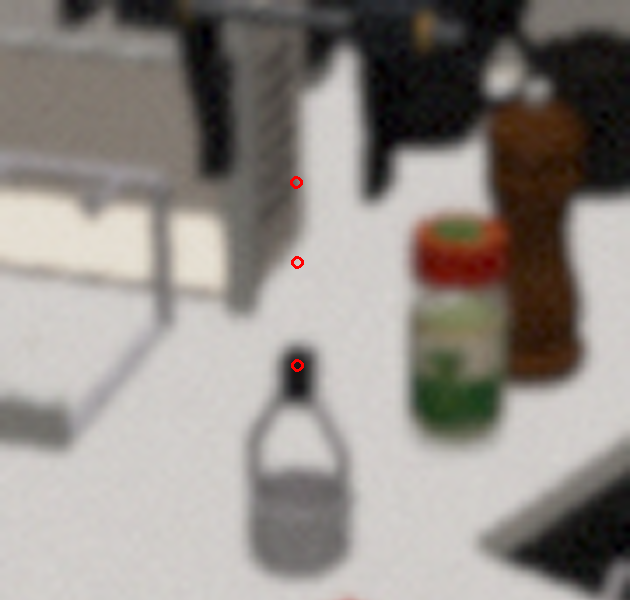

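The tip midpoint (298,185) lies exactly on my +36 mm marker, and the tab at (298,372) is straight below. The offset is confirmed. Descending and gripping.

```bash
python3 -m pendant '[{"claw":60,"offset":[0,0,-0.6],"twist":[0,0,0]},{"claw":60,"offset":[0,0,-1.2],"twist":[0,0,0]},{"claw":60,"offset":[0,0,-1.6],"twist":[0,0,0]},{"claw":60,"offset":[0,0,-1.78],"twist":[0,0,0]},{"claw":60,"offset":[0,0,-1.78],"twist":[0,0,0]}]'
python3 -m pendant '[{"claw":5,"offset":[0,0,0],"twist":[0,0,0]},{"claw":5,"offset":[0,0,0],"twist":[0,0,0]},{"claw":5,"offset":[0,0,0],"twist":[0,0,0]},{"claw":5,"offset":[0,0,0],"twist":[0,0,0]},{"claw":5,"offset":[0,0,0],"twist":[0,0,0]}]' 25
python3 -m pendant '[{"claw":5,"offset":[0,0,0],"twist":[0,0,0]},{"claw":5,"offset":[0,0,0],"twist":[0,0,0]},{"claw":5,"offset":[0,0,0],"twist":[0,0,0]}]' 25
```

```text
clock: 25.0
eef_pos: [0.4543, -0.1377, 0.0454]
tcp_rot: [-0.001, 0.984, 0.179, -0.001]
ft_force: [0.3, -0.4, 0.6]
width: 0.0601
gripper_force: 0.0
clock: 25.5
eef_pos: [0.4553, -0.138, 0.0467]
tcp_rot: [0.0, 0.984, 0.179, 0.0]
ft_force: [-0.3, -0.6, -0.6]
width: 0.028
gripper_force: 0.0
clock: 25.8
eef_pos: [0.4551, -0.138, 0.0463]
tcp_rot: [0.0, 0.984, 0.179, 0.0]
ft_force: [0.4, -0.4, 0.5]
width: 0.0136
gripper_force: 25.0
```

Held (13.6 mm). Lift, carry in front of hook 2, check the hold.

```bash
python3 -m pendant '[{"claw":5,"offset":[0,0,0.3],"twist":[0,0,0]},{"claw":5,"offset":[0,0,1],"twist":[0,0,0]},{"claw":5,"offset":[0,0,1.8],"twist":[0,0,0]},{"claw":5,"offset":[0,0,2.6],"twist":[0,0,0]},{"claw":5,"offset":[0,0,3.08],"twist":[0,0,0]}]' 35
python3 -m pendant '[{"claw":5,"offset":[0,0.4,0],"twist":[0,0,0]},{"claw":5,"offset":[0,1,0],"twist":[0,0,0]},{"claw":5,"offset":[0.1,1.7,0],"twist":[0,0,0]},{"claw":5,"offset":[0.1,2.4,0],"twist":[0,0,0]},{"claw":5,"offset":[0.1,3.1,0],"twist":[0,0,0]}]'
python3 -m pendant '[{"claw":5,"offset":[0,0.6,0],"twist":[0,0,0]},{"claw":5,"offset":[0.09,1.1,0],"twist":[0,0,0]},{"claw":5,"offset":[0.09,1.46,0],"twist":[0,0,0]},{"claw":5,"offset":[0.09,1.46,0],"twist":[0,0,0]},{"claw":5,"offset":[0.09,1.46,0],"twist":[0,0,0]}]'
python3 - <<'E'
from h import *
r.get_image('scene');r.get_image('top')
print(r.sense()['eef_pos'],r.sense()['width'])
for n in ['basket1','basket1_tab','basket1_eye','hook2']:
 for c in ['scene','top']:
  print(n,c,[(np.round(d['centre'],3).tolist(),round(d['score'],2)) for d in r.place_of(c,n) if d['centre'][1]>-.4][:6])
E
```

```text
clock: 26.3
eef_pos: [0.4561, -0.1379, 0.2031]
tcp_rot: [0.001, 0.984, 0.179, 0.002]
ft_force: [0.4, 0.8, -1.0]
width: 0.0135
gripper_force: 35.0
clock: 26.8
eef_pos: [0.4595, 0.0184, 0.2]
tcp_rot: [0.0, 0.984, 0.179, -0.0]
ft_force: [1.0, 0.9, -0.9]
width: 0.0138
gripper_force: 35.0
clock: 27.3
eef_pos: [0.4641, 0.0895, 0.1999]
tcp_rot: [0.0, 0.984, 0.179, -0.001]
ft_force: [0.0, 0.4, -0.3]
width: 0.0136
gripper_force: 35.0
[0.46436151 0.08859007 0.19995295] 0.013696547400237166
basket1 scene [([0.432, -0.324, -0.0], 0.76), ([0.464, 0.09, 0.151], 0.75), ([0.662, -0.11, -0.001], 0.52)]
basket1 top [([0.434, -0.325, -0.004], 0.49)]
basket1_tab scene []
basket1_tab top []
basket1_eye scene []
basket1_eye top []
hook2 scene [([0.51, 0.106, 0.089], 0.7), ([0.531, 0.051, 0.088], 0.69), ([0.487, 0.163, 0.087], 0.57)]
hook2 top [([0.534, 0.052, 0.086], 0.61), ([0.51, 0.273, 0.232], 0.56)]
```

Basket is where expected. Descend in front of the hook, advance 47 mm, lower.

```bash
python3 -m pendant '[{"claw":5,"offset":[0,0.02,-0.6],"twist":[0,0,0]},{"claw":5,"offset":[0,0.02,-1.2],"twist":[0,0,0]},{"claw":5,"offset":[0,0.02,-1.8],"twist":[0,0,0]},{"claw":5,"offset":[0,0.02,-2.31],"twist":[0,0,0]},{"claw":5,"offset":[0,0.02,-2.31],"twist":[0,0,0]}]'
python3 -m pendant '[{"claw":5,"offset":[0.2,0.07,0],"twist":[0,0,0]},{"claw":5,"offset":[0.4,0.15,0],"twist":[0,0,0]},{"claw":5,"offset":[0.6,0.22,0],"twist":[0,0,0]},{"claw":5,"offset":[0.8,0.3,0],"twist":[0,0,0]},{"claw":5,"offset":[0.93,0.35,0],"twist":[0,0,0]}]'
python3 -m pendant '[{"claw":5,"offset":[0,0,0],"twist":[0,0,0]},{"claw":5,"offset":[0,0,-0.15],"twist":[0,0,0]},{"claw":5,"offset":[0,0,-0.3],"twist":[0,0,0]},{"claw":5,"offset":[0,0,-0.4],"twist":[0,0,0]},{"claw":5,"offset":[0,0,-0.4],"twist":[0,0,0]}]'
python3 - <<'E'
from h import *
r.get_image('scene');r.get_image('top')
s=r.sense();print(s['eef_pos'],s['width'],s['ft_force'])
for n in ['basket1','basket1_eye','hook2','rack_grip']:
 for c in ['scene','top']:
  print(n,c,[(np.round(d['centre'],3).tolist(),round(d['score'],2)) for d in r.place_of(c,n) if d['centre'][1]>-.1][:6])
E
```

```text
clock: 28.3
eef_pos: [0.4617, 0.0902, 0.0819]
tcp_rot: [-0.0, 0.984, 0.179, -0.004]
ft_force: [-0.6, -0.4, -0.8]
width: 0.0136
gripper_force: 35.0
clock: 28.8
eef_pos: [0.5128, 0.1093, 0.0854]
tcp_rot: [-0.0, 0.984, 0.179, 0.001]
ft_force: [0.0, -0.6, -1.0]
width: 0.0138
gripper_force: 35.0
clock: 29.3
eef_pos: [0.5102, 0.1083, 0.0639]
tcp_rot: [0.0, 0.984, 0.179, -0.001]
ft_force: [-0.8, -0.0, -1.2]
width: 0.0132
gripper_force: 35.0
[0.51077123 0.10855921 0.06455454] 0.01367752380219446 [ 0.2652507   0.14338093 -1.45032982]
basket1 scene [([0.53, 0.054, 0.089], 0.49)]
basket1 top []
basket1_eye scene []
basket1_eye top [([0.534, 0.054, 0.084], 0.36)]
hook2 scene [([0.489, 0.162, 0.088], 0.85), ([0.531, 0.05, 0.089], 0.7), ([0.509, 0.104, 0.092], 0.56)]
hook2 top [([0.534, 0.054, 0.087], 0.46)]
rack_grip scene [([0.418, 0.07, 0.049], 0.91)]
rack_grip top [([0.417, 0.067, 0.052], 0.61)]
```

```bash
python3 -m pendant '[{"claw":5,"offset":[0,0,-0.04],"twist":[0,0,0]},{"claw":5,"offset":[0,0,-0.06],"twist":[0,0,0]},{"claw":5,"offset":[0,0,-0.06],"twist":[0,0,0]}]'
python3 -m pendant '[{"claw":30,"offset":[0,0,0],"twist":[0,0,0]},{"claw":30,"offset":[0,0,0],"twist":[0,0,0]},{"claw":30,"offset":[0,0,0],"twist":[0,0,0]},{"claw":30,"offset":[0,0,0],"twist":[0,0,0]}]'
python3 -m pendant '[{"claw":40,"offset":[0,0,0.3],"twist":[0,0,0]},{"claw":40,"offset":[0,0,0.9],"twist":[0,0,0]},{"claw":40,"offset":[0,0,1.6],"twist":[0,0,0]},{"claw":40,"offset":[-0.3,-0.3,2.4],"twist":[0,0,0]},{"claw":60,"offset":[-1,-1.2,2.7],"twist":[0,0,0]}]'
python3 -m pendant '[{"claw":60,"offset":[0,-0.8,0],"twist":[0,0,0]},{"claw":60,"offset":[0,-1.7,0],"twist":[0,0,0]},{"claw":60,"offset":[0,-2.6,0],"twist":[0,0,0]},{"claw":60,"offset":[0,-3.5,0],"twist":[0,0,0]},{"claw":60,"offset":[0,-4.3,0],"twist":[0,0,0]}]'
python3 - <<'E'
from h import *
im=r.get_image('scene');tp=r.get_image('top')
s=r.sense();print(s['eef_pos'],s['width'],s['ft_force'])
for n in ['basket1','basket1_eye','basket1_tab','hook2','bar_pivot']:
 for c in ['scene','top']:
  print(n,c,[(np.round(d['centre'],3).tolist(),round(d['score'],2)) for d in r.place_of(c,n) if d['centre'][1]>-.4][:6])
# yaw of B: match projected loop against darkness in top and scene
import itertools
B=np.array([.431,-.324,0])
def loop(yaw,c):
    y=np.array([-np.sin(yaw),np.cos(yaw),0]);P=[]
    for sgn in (-1,1):
        for t in np.linspace(0,1,30):
            P.append(c+sgn*y*(.021+(.009-.021)*max(0,(t-.25)/.75))+[0,0,.032+.043*t])
    for t in np.linspace(-1,1,15): P.append(c+y*.009*t+[0,0,.075])
    return np.array(P)
g=[cv2.cvtColor(i,cv2.COLOR_BGR2GRAY).astype(np.float32) for i in (im,tp)]
res=[]
for yd in range(-90,90,10):
    sc=[]
    for k,cam in enumerate(['scene','top']):
        best=1e9
        for dx,dy in itertools.product((-.004,0,.004),repeat=2):
            q=proj(cam,loop(np.radians(yd),B+[dx,dy,0])).astype(np.float32)
            best=min(best,cv2.remap(g[k],q[:,0].reshape(-1,1),q[:,1].reshape(-1,1),cv2.INTER_LINEAR).mean())
        sc.append(round(float(best),1))
    res.append((yd,*sc))
print(res)
a=cv2.resize(im[180:250,190:260],None,fx=6,fy=6,interpolation=cv2.INTER_CUBIC)
q=proj('scene',B+[0,0,.05])[0].astype(int);b=cv2.resize(im[q[1]-25:q[1]+25,q[0]-25:q[0]+25],(350,350),interpolation=cv2.INTER_CUBIC)
cv2.imwrite('pics/c11.png',np.hstack([a,cv2.copyMakeBorder(b,0,70,0,0,cv2.BORDER_CONSTANT)]))
E
```

```text
clock: 30.1
eef_pos: [0.5121, 0.109, 0.0632]
tcp_rot: [0.0, 0.984, 0.179, 0.001]
ft_force: [-0.9, -0.3, 8.9]
width: 0.0137
gripper_force: 35.0
clock: 30.5
eef_pos: [0.5109, 0.1085, 0.0615]
tcp_rot: [0.0, 0.984, 0.179, -0.0]
ft_force: [-0.6, 0.0, 0.0]
width: 0.0291
gripper_force: 0.0
clock: 31.0
eef_pos: [0.4698, 0.059, 0.1984]
tcp_rot: [-0.001, 0.983, 0.182, 0.004]
ft_force: [-0.3, -1.2, 0.4]
width: 0.0431
gripper_force: 0.0
clock: 31.5
eef_pos: [0.4658, -0.162, 0.1945]
tcp_rot: [0.0, 0.984, 0.179, -0.0]
ft_force: [1.0, 0.3, -1.0]
width: 0.0597
gripper_force: 0.0
[ 0.46526783 -0.16622694  0.19400355] 0.05962480242796291 [-0.64318238  0.72993489 -0.30404618]
basket1 scene [([0.514, 0.105, 0.017], 0.75), ([0.429, -0.325, 0.002], 0.54), ([0.66, -0.112, 0.001], 0.33)]
basket1 top [([0.509, 0.11, 0.018], 0.69)]
basket1_eye scene []
basket1_eye top [([0.583, 0.134, -0.001], 0.32)]
basket1_tab scene [([0.51, 0.107, 0.09], 0.25)]
basket1_tab top []
hook2 scene [([0.532, 0.052, 0.089], 0.95), ([0.49, 0.163, 0.086], 0.94), ([0.51, 0.107, 0.091], 0.65), ([0.581, -0.131, 0.0], 0.48), ([0.583, 0.132, 0.004], 0.43)]
hook2 top [([0.491, 0.162, 0.09], 0.79), ([0.512, 0.108, 0.089], 0.71), ([0.513, 0.276, 0.17], 0.7), ([0.532, 0.054, 0.085], 0.61)]
bar_pivot scene [([0.509, 0.276, 0.175], 0.82), ([0.58, -0.129, 0.002], 0.72)]
bar_pivot top [([0.512, 0.276, 0.173], 0.97)]
[(-90, 75.1, 141.3), (-80, 74.0, 142.6), (-70, 68.5, 143.7), (-60, 64.5, 145.7), (-50, 67.0, 145.2), (-40, 73.8, 143.7), (-30, 76.4, 139.5), (-20, 73.6, 138.1), (-10, 76.6, 138.6), (0, 83.1, 137.0), (10, 87.6, 137.5), (20, 89.2, 136.7), (30, 87.6, 137.2), (40, 83.2, 140.2), (50, 78.4, 139.6), (60, 73.9, 140.1), (70, 71.6, 139.2), (80, 72.1, 139.8)]
```

View pics/c11.png

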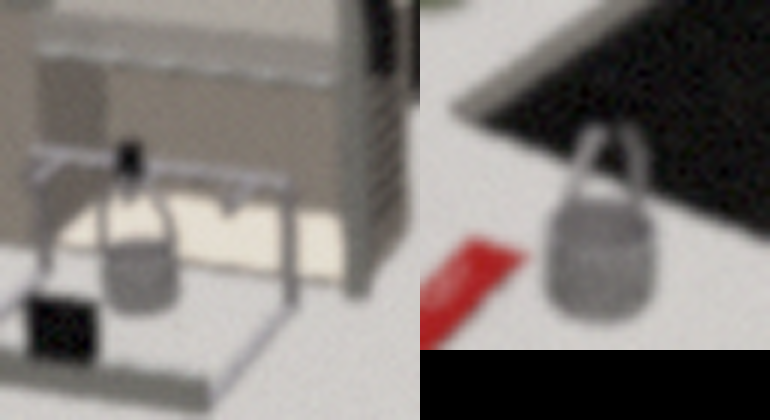

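Basket A hangs on hook 2 (crop (140,270)). B's loop, at (605,160), is seen narrow. I'll work out its yaw from the leg positions.

```bash
python3 - <<'E'
from h import *
B=np.array([.431,-.324,0])
q0=proj('scene',B+[0,0,.05])[0].astype(int)
f=lambda p:((proj('scene',p)-q0+25)*7+[420,0]).round().tolist()
print('cup',f([B,B+[0,0,.032]]))
for ph in (-20,-10,0,10,20,60,70):
    d=np.array([np.cos(np.radians(ph)),np.sin(np.radians(ph)),0])
    print(ph,f([B+d*.021+[0,0,.034],B-d*.021+[0,0,.034],B+d*.009+[0,0,.075],B-d*.009+[0,0,.075]]))
# top-view darkness: PCA of dark pixels around B
im=r.get_image('top')
q=proj('top',B+[0,0,.05])[0];print(q)
g=cv2.cvtColor(im,cv2.COLOR_BGR2GRAY)[int(q[1])-8:int(q[1])+9,int(q[0])-8:int(q[0])+9]
print(g)
s=r.sense();print(s['eef_pos'],s['tcp_rot'],s['joint_pos'])
E
```

```text
cup [[596.0, 289.0], [599.0, 220.0]]
-20 [[643.0, 200.0], [556.0, 231.0], [623.0, 117.0], [585.0, 130.0]]
-10 [[637.0, 196.0], [562.0, 235.0], [620.0, 116.0], [588.0, 132.0]]
0 [[629.0, 192.0], [569.0, 239.0], [617.0, 114.0], [591.0, 133.0]]
10 [[621.0, 189.0], [578.0, 242.0], [613.0, 113.0], [594.0, 135.0]]
20 [[612.0, 187.0], [587.0, 244.0], [609.0, 112.0], [598.0, 135.0]]
60 [[576.0, 188.0], [624.0, 243.0], [593.0, 112.0], [615.0, 135.0]]
70 [[568.0, 190.0], [632.0, 241.0], [590.0, 113.0], [618.0, 134.0]]
[331.03189422 235.93667804]
[[217 218 217 218 218 219 217 216 217 217 216 217 217 217 217 216 216]
 [217 218 218 217 218 218 217 216 215 215 215 217 218 216 216 215 215]
 [217 216 217 217 216 216 214 210 205 206 211 215 218 216 216 215 215]
 [218 217 215 212 212 209 204 192 184 187 199 210 215 215 217 217 216]
 [217 216 211 205 200 195 187 172 158 161 178 195 208 215 216 217 216]
 [216 212 203 192 185 182 178 164 147 144 151 169 192 209 215 217 215]
 [215 208 195 183 178 177 174 161 141 130 128 138 167 197 210 217 217]
 [216 206 190 177 175 176 171 153 127 111 105 110 141 181 206 215 217]
 [212 203 188 179 174 175 167 144 108  87  85  89 123 170 202 215 217]
 [207 196 185 177 175 175 167 138 101  78  74  79 116 164 199 213 218]
 [200 195 183 177 175 175 166 140 109  93  88  94 121 165 200 212 216]
 [199 198 188 180 175 176 169 152 130 122 118 120 140 177 204 213 216]
 [197 204 194 182 177 175 170 157 145 141 141 143 162 192 209 215 216]
 [194 206 200 191 180 175 169 155 145 145 152 164 187 206 214 216 217]
 [191 209 210 202 190 181 171 155 150 157 170 187 206 214 218 215 217]
 [189 210 215 211 204 194 184 172 175 186 197 206 214 216 217 216 216]
 [188 209 216 216 214 209 202 199 201 207 211 213 216 217 217 218 216]]
[ 0.46643243 -0.15894621  0.19454614] [6.20161314e-05 9.83713238e-01 1.79744981e-01 4.82626248e-05] [ 0.61880096  0.19011011 -0.42797116  1.92332529  0.09080641  1.04660056
 -1.05722138]
```

The top-view pixels put the legs at rows 3 and 14 in almost the same column, so B's loop runs along world x (about −5°). I'll turn +64° and go over B.

```bash
python3 -m pendant '[{"claw":60,"offset":[-0.1,-0.7,0],"twist":[0,0,1.6]},{"claw":60,"offset":[-0.2,-1.4,0],"twist":[0,0,3.2]},{"claw":60,"offset":[-0.3,-2.1,0],"twist":[0,0,4.8]},{"claw":60,"offset":[-0.5,-2.8,0],"twist":[0,0,6.4]},{"claw":60,"offset":[-0.71,-3.3,0],"twist":[0,0,8]}]'
python3 -m pendant '[{"claw":60,"offset":[0,0,0],"twist":[0,0,1.6]},{"claw":60,"offset":[0,0,0],"twist":[0,0,3.2]},{"claw":60,"offset":[0,0,-0.3],"twist":[0,0,4.88]},{"claw":60,"offset":[0,0,-1],"twist":[0,0,4.88]},{"claw":60,"offset":[0,0,-1.2],"twist":[0,0,4.88]}]'
python3 -m pendant '[{"claw":60,"offset":[0,0,0],"twist":[0,0,0]},{"claw":60,"offset":[0,0,0],"twist":[0,0,0]}]'
python3 - <<'E'
from h import *
r.get_image('scene');r.get_image('top')
s=r.sense();print(s['eef_pos'],s['joint_pos'].round(2) if hasattr(s['joint_pos'],'round') else s['joint_pos'])
q=s['tcp_rot'];R=np.array([2*(q[1]*q[2]-q[0]*q[3]),1-2*(q[1]**2+q[3]**2)]);print('tool y deg',np.degrees(np.arctan2(R[1],R[0])))
for c in ['scene','top']:
  print([(np.round(d['centre'],3).tolist(),round(d['score'],2)) for d in r.place_of(c,'basket1') if d['centre'][1]>-.42][:6])
  print([(np.round(d['centre'],3).tolist(),round(d['score'],2)) for d in r.place_of(c,'basket1_tab') if d['centre'][1]>-.42][:6])
E
```

```text
clock: 32.65
eef_pos: [0.4303, -0.327, 0.1944]
tcp_rot: [0.0, 0.862, 0.507, -0.0]
ft_force: [0.2, 0.0, -0.3]
width: 0.0598
gripper_force: 0.0
clock: 33.15
eef_pos: [0.4288, -0.3234, 0.1317]
tcp_rot: [-0.003, 0.737, 0.676, -0.001]
ft_force: [-0.1, -0.3, -0.3]
width: 0.0601
gripper_force: 0.0
clock: 33.35
eef_pos: [0.4316, -0.3248, 0.1354]
tcp_rot: [0.001, 0.737, 0.676, 0.0]
ft_force: [-0.2, 1.1, -0.3]
width: 0.06
gripper_force: 0.0
[ 0.4319435  -0.32500685  0.13594008] [ 0.95  0.34 -0.48  1.89  0.19  0.95  0.3 ]
tool y deg -4.950738735236244
[([0.43, -0.323, 0.001], 0.87), ([0.512, 0.104, 0.017], 0.6)]
[]
[([0.507, 0.106, 0.017], 0.52), ([0.433, -0.324, -0.004], 0.42)]
[([0.418, 0.068, 0.05], 0.54)]
```

Aligned over B at (.432,−.325). Descend and grip.

```bash
python3 -m pendant '[{"claw":60,"offset":[0,0.02,-0.6],"twist":[0,0,0]},{"claw":60,"offset":[0,0.02,-1.2],"twist":[0,0,0]},{"claw":60,"offset":[0,0.02,-1.6],"twist":[0,0,0]},{"claw":60,"offset":[0,0.02,-1.78],"twist":[0,0,0]},{"claw":60,"offset":[0,0.02,-1.78],"twist":[0,0,0]}]'
python3 -m pendant '[{"claw":5,"offset":[0,0,0],"twist":[0,0,0]},{"claw":5,"offset":[0,0,0],"twist":[0,0,0]},{"claw":5,"offset":[0,0,0],"twist":[0,0,0]},{"claw":5,"offset":[0,0,0],"twist":[0,0,0]},{"claw":5,"offset":[0,0,0],"twist":[0,0,0]}]' 20
python3 -m pendant '[{"claw":5,"offset":[0,0,0],"twist":[0,0,0]},{"claw":5,"offset":[0,0,0],"twist":[0,0,0]},{"claw":5,"offset":[0,0,0],"twist":[0,0,0]},{"claw":5,"offset":[0,0,0],"twist":[0,0,0]}]' 35
```

```text
clock: 34.15
eef_pos: [0.4303, -0.3232, 0.0448]
tcp_rot: [-0.001, 0.737, 0.676, -0.0]
ft_force: [-1.4, -0.4, 0.9]
width: 0.0601
gripper_force: 0.0
clock: 34.65
eef_pos: [0.431, -0.3237, 0.0459]
tcp_rot: [0.0, 0.737, 0.676, 0.0]
ft_force: [0.2, -0.5, 0.1]
width: 0.0281
gripper_force: 0.0
clock: 35.05
eef_pos: [0.4309, -0.3236, 0.0455]
tcp_rot: [0.0, 0.737, 0.676, 0.0]
ft_force: [-0.3, 0.0, 0.1]
width: 0.0135
gripper_force: 35.0
```

```bash
python3 -m pendant '[{"claw":5,"offset":[0,0,0.3],"twist":[0,0,0]},{"claw":5,"offset":[0,0,1],"twist":[0,0,0]},{"claw":5,"offset":[0,0,1.8],"twist":[0,0,0]},{"claw":5,"offset":[0,0,2.6],"twist":[0,0,0]},{"claw":5,"offset":[0,0,3.09],"twist":[0,0,0]}]'
python3 -m pendant '[{"claw":5,"offset":[0.1,0.5,0],"twist":[0,0,-1.5]},{"claw":5,"offset":[0.2,1.2,0],"twist":[0,0,-3]},{"claw":5,"offset":[0.3,1.9,0],"twist":[0,0,-4.5]},{"claw":5,"offset":[0.4,2.6,0],"twist":[0,0,-6]},{"claw":5,"offset":[0.5,3.3,0],"twist":[0,0,-7.5]}]'
python3 -m pendant '[{"claw":5,"offset":[0.1,0.7,0],"twist":[0,0,-1.4]},{"claw":5,"offset":[0.2,1.4,0],"twist":[0,0,-2.8]},{"claw":5,"offset":[0.3,2.1,0],"twist":[0,0,-4.2]},{"claw":5,"offset":[0.4,2.8,0],"twist":[0,0,-5.38]},{"claw":5,"offset":[0.5,3.3,0],"twist":[0,0,-5.38]}]'
python3 -m pendant '[{"claw":5,"offset":[0.09,0.4,0],"twist":[0,0,0]},{"claw":5,"offset":[0.09,0.55,0],"twist":[0,0,0]},{"claw":5,"offset":[0.09,0.55,0],"twist":[0,0,0]},{"claw":5,"offset":[0.09,0.55,0],"twist":[0,0,0]}]'
python3 - <<'E'
from h import *
r.get_image('scene');r.get_image('top')
s=r.sense();print(s['eef_pos'],s['width'])
for n in ['basket1','hook1','rack_grip','bar_pivot']:
 for c in ['scene','top']:
  print(n,c,[(np.round(d['centre'],3).tolist(),round(d['score'],2)) for d in r.place_of(c,n) if d['centre'][1]>-.1][:6])
E
```

```text
clock: 35.55
eef_pos: [0.4318, -0.3239, 0.2029]
tcp_rot: [0.002, 0.737, 0.676, 0.0]
ft_force: [1.0, 0.1, -0.4]
width: 0.0135
gripper_force: 35.0
clock: 36.05
eef_pos: [0.4555, -0.1571, 0.1998]
tcp_rot: [-0.0, 0.916, 0.401, -0.0]
ft_force: [0.5, -0.4, -0.8]
width: 0.0136
gripper_force: 35.0
clock: 36.55
eef_pos: [0.4804, 0.0091, 0.1999]
tcp_rot: [-0.0, 0.984, 0.18, -0.0]
ft_force: [0.9, 0.5, -0.8]
width: 0.0135
gripper_force: 35.0
clock: 36.95
eef_pos: [0.485, 0.0326, 0.1997]
tcp_rot: [0.0, 0.984, 0.179, -0.0]
ft_force: [-0.5, -0.5, -0.6]
width: 0.0139
gripper_force: 35.0
[0.48513154 0.03234373 0.19983374] 0.01347807038071613
basket1 scene [([0.483, 0.032, 0.156], 0.66), ([0.509, 0.107, 0.014], 0.62), ([0.511, 0.104, 0.089], 0.2)]
basket1 top [([0.534, 0.054, 0.088], 0.31)]
hook1 scene [([0.485, 0.164, 0.09], 0.85), ([0.512, 0.103, 0.089], 0.72), ([0.535, 0.052, 0.088], 0.59)]
hook1 top [([0.536, 0.052, 0.088], 0.41)]
rack_grip scene [([0.48, 0.031, 0.226], 0.73), ([0.419, 0.07, 0.049], 0.7)]
rack_grip top []
bar_pivot scene [([0.512, 0.276, 0.174], 0.64)]
bar_pivot top [([0.51, 0.274, 0.174], 0.87)]
```

```bash
python3 -m pendant '[{"claw":5,"offset":[0,0.03,-0.6],"twist":[0,0,0]},{"claw":5,"offset":[0,0.03,-1.2],"twist":[0,0,0]},{"claw":5,"offset":[0,0.03,-1.8],"twist":[0,0,0]},{"claw":5,"offset":[0,0.03,-2.31],"twist":[0,0,0]},{"claw":5,"offset":[0,0.03,-2.31],"twist":[0,0,0]}]'
python3 -m pendant '[{"claw":5,"offset":[0.2,0.07,0],"twist":[0,0,0]},{"claw":5,"offset":[0.4,0.15,0],"twist":[0,0,0]},{"claw":5,"offset":[0.6,0.22,0],"twist":[0,0,0]},{"claw":5,"offset":[0.8,0.3,0],"twist":[0,0,0]},{"claw":5,"offset":[0.94,0.35,0],"twist":[0,0,0]}]'
python3 -m pendant '[{"claw":5,"offset":[0,0,0],"twist":[0,0,0]},{"claw":5,"offset":[0,0,-0.15],"twist":[0,0,0]},{"claw":5,"offset":[0,0,-0.3],"twist":[0,0,0]},{"claw":5,"offset":[0,0,-0.44],"twist":[0,0,0]},{"claw":5,"offset":[0,0,-0.44],"twist":[0,0,0]}]'
python3 -m pendant '[{"claw":5,"offset":[0,0,-0.02],"twist":[0,0,0]},{"claw":5,"offset":[0,0,-0.02],"twist":[0,0,0]}]'
```

```text
clock: 37.95
eef_pos: [0.4824, 0.0349, 0.0816]
tcp_rot: [-0.001, 0.984, 0.179, -0.004]
ft_force: [-0.9, -0.7, -0.7]
width: 0.0135
gripper_force: 35.0
clock: 38.45
eef_pos: [0.5341, 0.0537, 0.0852]
tcp_rot: [-0.0, 0.984, 0.179, 0.001]
ft_force: [-0.4, 0.4, -1.5]
width: 0.0136
gripper_force: 35.0
clock: 38.95
eef_pos: [0.5328, 0.0531, 0.0626]
tcp_rot: [0.0, 0.984, 0.179, 0.0]
ft_force: [-0.2, 0.1, 4.9]
width: 0.0139
gripper_force: 35.0
clock: 39.15
eef_pos: [0.533, 0.0533, 0.0625]
tcp_rot: [0.0, 0.984, 0.179, 0.001]
ft_force: [-1.7, 0.1, 8.3]
width: 0.0141
gripper_force: 35.0
```

Contact on the rod (fz +8). Release, retreat, verify.

```bash
python3 -m pendant '[{"claw":30,"offset":[0,0,0],"twist":[0,0,0]},{"claw":30,"offset":[0,0,0],"twist":[0,0,0]},{"claw":30,"offset":[0,0,0],"twist":[0,0,0]},{"claw":30,"offset":[0,0,0],"twist":[0,0,0]}]'
python3 -m pendant '[{"claw":30,"offset":[0,0,0.3],"twist":[0,0,0]},{"claw":30,"offset":[0,0,0.9],"twist":[0,0,0]},{"claw":40,"offset":[0,0,1.6],"twist":[0,0,0]},{"claw":40,"offset":[0,0,2.4],"twist":[0,0,0]},{"claw":60,"offset":[-0.5,-0.5,2.7],"twist":[0,0,0]}]'
python3 -m pendant '[{"claw":60,"offset":[-0.8,-0.6,0],"twist":[0,0,0]},{"claw":60,"offset":[-1.2,-1.3,0],"twist":[0,0,0]},{"claw":60,"offset":[-1.2,-2,0],"twist":[0,0,0]},{"claw":60,"offset":[-1.2,-2,0],"twist":[0,0,0]}]'
python3 - <<'E'
from h import *
r.get_image('scene');r.get_image('top')
s=r.sense();print(s['eef_pos'],s['width'])
for n in ['basket1','basket1_eye','hook1','rack_grip','bar_pivot']:
 for c in ['scene','top']:
  print(n,c,[(np.round(d['centre'],3).tolist(),round(d['score'],2)) for d in r.place_of(c,n)][:6])
E
```

```text
clock: 39.55
eef_pos: [0.532, 0.0528, 0.0611]
tcp_rot: [0.0, 0.984, 0.179, -0.0]
ft_force: [0.3, 0.0, -0.1]
width: 0.029
gripper_force: 0.0
clock: 40.05
eef_pos: [0.5117, 0.0321, 0.2019]
tcp_rot: [-0.001, 0.983, 0.182, 0.005]
ft_force: [-1.1, -1.0, -0.4]
width: 0.0425
gripper_force: 0.0
clock: 40.45
eef_pos: [0.4467, -0.0772, 0.1976]
tcp_rot: [0.002, 0.985, 0.175, 0.0]
ft_force: [0.8, -0.0, -0.1]
width: 0.0594
gripper_force: 0.0
[ 0.44753816 -0.07235747  0.1973849 ] 0.05980595088706571
basket1 scene [([0.402, -0.565, -0.005], 0.94), ([0.401, -0.456, -0.005], 0.78), ([0.532, 0.051, 0.021], 0.74), ([0.512, 0.106, 0.017], 0.61)]
basket1 top [([0.512, 0.109, 0.018], 0.5), ([0.404, -0.564, -0.002], 0.47), ([0.402, -0.454, 0.004], 0.46), ([0.534, 0.053, 0.015], 0.44)]
basket1_eye scene []
basket1_eye top [([0.531, 0.054, 0.088], 0.5)]
hook1 scene [([0.511, 0.105, 0.088], 0.98), ([0.494, 0.164, 0.085], 0.88), ([0.535, 0.052, 0.089], 0.82)]
hook1 top [([0.514, 0.111, 0.089], 0.71), ([0.538, 0.057, 0.086], 0.69), ([0.492, 0.164, 0.091], 0.56), ([0.583, 0.129, 0.001], 0.5), ([0.514, 0.11, 0.106], 0.26)]
rack_grip scene [([0.422, 0.069, 0.05], 0.59)]
rack_grip top [([0.42, 0.07, 0.049], 0.83)]
bar_pivot scene [([0.512, 0.274, 0.176], 0.74), ([0.533, 0.053, 0.089], 0.69)]
bar_pivot top [([0.514, 0.273, 0.171], 0.69), ([0.663, -0.11, 0.001], 0.45)]
```

Both baskets hang at underside z 0.018, on hook 2 and hook 1. Now regrip the rack and push it home slowly.

```bash
python3 -m pendant '[{"claw":87,"offset":[-0.3,0.8,0],"twist":[0,0,0]},{"claw":87,"offset":[-0.5,1.6,0],"twist":[0,0,0]},{"claw":87,"offset":[-0.57,2.3,0],"twist":[0,0,0]},{"claw":87,"offset":[-0.57,2.83,0],"twist":[0,0,0]},{"claw":87,"offset":[-0.57,2.83,0],"twist":[0,0,0]}]'
python3 -m pendant '[{"claw":87,"offset":[0,0,-0.8],"twist":[0,0,0]},{"claw":87,"offset":[0,0,-1.6],"twist":[0,0,0]},{"claw":87,"offset":[0,0,-2.3],"twist":[0,0,0]},{"claw":87,"offset":[0,0,-2.3],"twist":[0,0,0]},{"claw":87,"offset":[0,0,-2.3],"twist":[0,0,0]}]'
```

```text
clock: 41.55
eef_pos: [0.4186, 0.0735, 0.1969]
tcp_rot: [-0.001, 0.983, 0.183, 0.001]
ft_force: [0.6, -1.1, 0.7]
width: 0.0851
gripper_force: 0.0
clock: 42.05
eef_pos: [0.4191, 0.0692, 0.0818]
tcp_rot: [-0.0, 0.984, 0.179, -0.0]
ft_force: [0.0, -0.3, -0.2]
width: 0.0868
gripper_force: 0.0
```

```bash
python3 -m pendant '[{"claw":87,"offset":[0,0,-0.5],"twist":[0,0,0]},{"claw":87,"offset":[0,0,-1],"twist":[0,0,0]},{"claw":87,"offset":[0,0,-1.36],"twist":[0,0,0]},{"claw":60,"offset":[0,0,-1.36],"twist":[0,0,0]},{"claw":30,"offset":[0,0,-1.36],"twist":[0,0,0]}]' 20
python3 -m pendant '[{"claw":30,"offset":[0,0,0],"twist":[0,0,0]},{"claw":30,"offset":[0,0,0],"twist":[0,0,0]},{"claw":30,"offset":[0,0,0],"twist":[0,0,0]},{"claw":30,"offset":[0,0,0],"twist":[0,0,0]},{"claw":30,"offset":[0,0,0],"twist":[0,0,0]}]' 20
python3 -m pendant '[{"claw":30,"offset":[0,0,0],"twist":[0,0,0]},{"claw":30,"offset":[0,0,0],"twist":[0,0,0]},{"claw":30,"offset":[0,0,0],"twist":[0,0,0]}]' 40
```

```text
clock: 42.55
eef_pos: [0.4206, 0.0697, 0.0152]
tcp_rot: [0.0, 0.984, 0.179, 0.002]
ft_force: [0.8, -0.7, 0.8]
width: 0.0779
gripper_force: 0.0
clock: 43.05
eef_pos: [0.4188, 0.0701, 0.0137]
tcp_rot: [-0.0, 0.984, 0.179, 0.0]
ft_force: [0.4, -1.9, 3.7]
width: 0.0395
gripper_force: 20.0
clock: 43.35
eef_pos: [0.4187, 0.07, 0.0137]
tcp_rot: [-0.0, 0.984, 0.179, 0.0]
ft_force: [-1.5, 2.0, 5.6]
width: 0.0396
gripper_force: 40.0
```

```bash
python3 -m pendant '[{"claw":30,"offset":[0.06,0.02,0],"twist":[0,0,0]},{"claw":30,"offset":[0.18,0.07,0],"twist":[0,0,0]},{"claw":30,"offset":[0.3,0.11,0],"twist":[0,0,0]},{"claw":30,"offset":[0.42,0.16,0],"twist":[0,0,0]},{"claw":30,"offset":[0.55,0.21,0],"twist":[0,0,0]}]'
python3 -m pendant '[{"claw":30,"offset":[0.12,0.05,0],"twist":[0,0,0]},{"claw":30,"offset":[0.24,0.09,0],"twist":[0,0,0]},{"claw":30,"offset":[0.37,0.14,0],"twist":[0,0,0]},{"claw":30,"offset":[0.5,0.19,0],"twist":[0,0,0]},{"claw":30,"offset":[0.62,0.23,0],"twist":[0,0,0]}]'
python3 -m pendant '[{"claw":30,"offset":[0.12,0.05,0],"twist":[0,0,0]},{"claw":30,"offset":[0.24,0.09,0],"twist":[0,0,0]},{"claw":30,"offset":[0.36,0.14,0],"twist":[0,0,0]},{"claw":30,"offset":[0.48,0.18,0],"twist":[0,0,0]},{"claw":30,"offset":[0.58,0.22,0],"twist":[0,0,0]}]'
python3 -m pendant '[{"claw":30,"offset":[0.08,0.03,0],"twist":[0,0,0]},{"claw":30,"offset":[0.15,0.06,0],"twist":[0,0,0]},{"claw":30,"offset":[0.22,0.08,0],"twist":[0,0,0]},{"claw":30,"offset":[0.27,0.1,0],"twist":[0,0,0]},{"claw":30,"offset":[0.27,0.1,0],"twist":[0,0,0]}]'
```

```text
clock: 43.85
eef_pos: [0.4458, 0.0807, 0.0137]
tcp_rot: [-0.0, 0.984, 0.18, -0.001]
ft_force: [-2.7, 2.8, 8.5]
width: 0.0397
gripper_force: 40.0
clock: 44.35
eef_pos: [0.4766, 0.093, 0.0137]
tcp_rot: [-0.001, 0.984, 0.18, -0.001]
ft_force: [-4.4, 5.2, 5.6]
width: 0.0395
gripper_force: 40.0
clock: 44.85
eef_pos: [0.5055, 0.1046, 0.0137]
tcp_rot: [-0.001, 0.984, 0.18, -0.0]
ft_force: [-4.8, 4.2, 5.7]
width: 0.0396
gripper_force: 40.0
clock: 45.35
eef_pos: [0.5189, 0.1099, 0.0137]
tcp_rot: [-0.001, 0.984, 0.18, -0.0]
ft_force: [-4.5, 5.1, 5.6]
width: 0.0397
gripper_force: 40.0
```

```bash
python3 -m pendant '[{"claw":30,"offset":[0.06,0.02,0],"twist":[0,0,0]},{"claw":30,"offset":[0.1,0.04,0],"twist":[0,0,0]},{"claw":30,"offset":[0.1,0.04,0],"twist":[0,0,0]}]'
python3 - <<'E'
from h import *
r.get_image('scene');r.get_image('top')
s=r.sense();print(s['eef_pos'],s['width'],s['ft_force'])
for n in ['basket1','rack_grip','bar_pivot']:
 for c in ['scene','top']:
  print(n,c,[(np.round(d['centre'],3).tolist(),round(d['score'],2)) for d in r.place_of(c,n) if d['centre'][1]>-.3][:6])
E
```

```text
clock: 45.65
eef_pos: [0.5185, 0.1097, 0.0136]
tcp_rot: [0.001, 0.984, 0.18, -0.006]
ft_force: [-14.4, 0.2, 19.8]
width: 0.0396
gripper_force: 40.0
[0.51854561 0.10967051 0.01362746] 0.039888309892196744 [-14.90120134   0.42050582  19.19185087]
basket1 scene [([0.615, 0.148, 0.016], 0.58), ([0.632, 0.088, 0.022], 0.57), ([0.592, 0.202, 0.087], 0.43)]
basket1 top []
rack_grip scene [([0.523, 0.108, 0.05], 0.76), ([0.585, 0.129, 0.004], 0.33)]
rack_grip top []
bar_pivot scene [([0.509, 0.276, 0.174], 0.92), ([0.63, 0.096, 0.108], 0.63)]
bar_pivot top [([0.512, 0.276, 0.173], 0.9)]
```

Rack is at the stop and both baskets hang inside. Release and go over the bar grip.

```bash
python3 -m pendant '[{"claw":30,"offset":[-0.1,-0.04,0],"twist":[0,0,0]},{"claw":60,"offset":[-0.1,-0.04,0],"twist":[0,0,0]},{"claw":60,"offset":[-0.1,-0.04,0],"twist":[0,0,0]},{"claw":60,"offset":[-0.1,-0.04,0],"twist":[0,0,0]},{"claw":60,"offset":[-0.1,-0.04,0],"twist":[0,0,0]}]'
python3 -m pendant '[{"claw":60,"offset":[0,0,0.3],"twist":[0,0,0]},{"claw":60,"offset":[0,0,0.9],"twist":[0,0,0]},{"claw":60,"offset":[-0.3,-0.1,1.6],"twist":[0,0,0]},{"claw":60,"offset":[-0.7,-0.26,2.3],"twist":[0,0,0]},{"claw":60,"offset":[-1.12,-0.42,3],"twist":[0,0,0]}]'
python3 -m pendant '[{"claw":60,"offset":[0,0,0.8],"twist":[0,0,0]},{"claw":60,"offset":[0,0,1.6],"twist":[0,0,0]},{"claw":60,"offset":[0,0,2.4],"twist":[0,0,0]},{"claw":60,"offset":[0,0,2.8],"twist":[0,0,0]},{"claw":60,"offset":[0,0,2.8],"twist":[0,0,0]}]'
python3 -m pendant '[{"claw":60,"offset":[-0.1,0.7,0],"twist":[0,0,0]},{"claw":60,"offset":[-0.2,1.4,0],"twist":[0,0,0]},{"claw":60,"offset":[-0.3,2.1,0],"twist":[0,0,0]},{"claw":60,"offset":[-0.4,2.8,0],"twist":[0,0,0]},{"claw":60,"offset":[-0.4,3.17,0],"twist":[0,0,0]}]'
python3 -m pendant '[{"claw":60,"offset":[0,0,0],"twist":[0,0,0]},{"claw":60,"offset":[0,0,0],"twist":[0,0,0]}]'
python3 - <<'E'
from h import *
r.get_image('scene');r.get_image('top')
s=r.sense();print(s['eef_pos'],s['width'],s['ft_force'])
for n in ['basket1','rack_grip','bar_pivot','bar_grip']:
 for c in ['scene','top']:
  print(n,c,[(np.round(d['centre'],3).tolist(),round(d['score'],2)) for d in r.place_of(c,n) if d['centre'][1]>-.3][:6])
E
```

```text
clock: 46.55
eef_pos: [0.5201, 0.1067, 0.0132]
tcp_rot: [0.0, 0.984, 0.179, -0.0]
ft_force: [0.4, -0.3, -1.2]
width: 0.0582
gripper_force: 0.0
clock: 47.05
eef_pos: [0.4633, 0.0865, 0.1656]
tcp_rot: [-0.0, 0.984, 0.179, 0.0]
ft_force: [0.8, -1.2, 1.0]
width: 0.0603
gripper_force: 0.0
clock: 47.55
eef_pos: [0.4656, 0.0872, 0.3078]
tcp_rot: [0.001, 0.984, 0.179, 0.004]
ft_force: [0.2, 0.5, -0.7]
width: 0.0602
gripper_force: 0.0
clock: 48.05
eef_pos: [0.4416, 0.2479, 0.3031]
tcp_rot: [-0.0, 0.983, 0.182, -0.001]
ft_force: [0.9, -0.6, -0.7]
width: 0.0599
gripper_force: 0.0
clock: 48.25
eef_pos: [0.4435, 0.2442, 0.3028]
tcp_rot: [0.001, 0.984, 0.179, -0.001]
ft_force: [-0.8, -0.0, -0.3]
width: 0.06
gripper_force: 0.0
[0.44408183 0.24323132 0.30304804] 0.05990511468478976 [0.83915734 0.16525768 0.11457277]
basket1 scene [([0.633, 0.088, 0.019], 0.62), ([0.616, 0.147, 0.016], 0.58)]
basket1 top []
rack_grip scene [([0.517, 0.11, 0.05], 0.64)]
rack_grip top [([0.518, 0.108, 0.049], 0.64)]
bar_pivot scene []
bar_pivot top [([0.514, 0.276, 0.17], 0.66), ([0.582, -0.127, -0.0], 0.56)]
bar_grip scene [([0.446, 0.251, 0.249], 0.73)]
bar_grip top []
```

```bash
python3 -m pendant '[{"claw":60,"offset":[0.01,0.1,-0.6],"twist":[0,0,0]},{"claw":60,"offset":[0.01,0.1,-1.2],"twist":[0,0,0]},{"claw":60,"offset":[0.01,0.1,-1.8],"twist":[0,0,0]},{"claw":60,"offset":[0.01,0.1,-2.28],"twist":[0,0,0]},{"claw":60,"offset":[0.01,0.1,-2.28],"twist":[0,0,0]}]'
python3 -m pendant '[{"claw":20,"offset":[0,0,0],"twist":[0,0,0]},{"claw":20,"offset":[0,0,0],"twist":[0,0,0]},{"claw":20,"offset":[0,0,0],"twist":[0,0,0]},{"claw":20,"offset":[0,0,0],"twist":[0,0,0]},{"claw":20,"offset":[0,0,0],"twist":[0,0,0]}]' 15
python3 -m pendant '[{"claw":20,"offset":[0,0,0],"twist":[0,0,0]},{"claw":20,"offset":[0,0,0],"twist":[0,0,0]}]' 40
python3 -m pendant '[{"claw":20,"offset":[0,0,0.1],"twist":[0,0,0]},{"claw":20,"offset":[0,0,0.2],"twist":[0,0,0]},{"claw":20,"offset":[0,0,0.3],"twist":[0,0,0]},{"claw":20,"offset":[0,0,0.3],"twist":[0,0,0]}]'
python3 - <<'E'
from h import *
r.get_image('scene');r.get_image('top')
s=r.sense();print(s['eef_pos'],s['width'],s['ft_force'],s['joint_pos'])
for n in ['bar_pivot','bar_grip']:
 for c in ['scene','top']:
  print(n,c,[(np.round(d['centre'],3).tolist(),round(d['score'],2)) for d in r.place_of(c,n) if d['centre'][1]>-.1][:6])
E
```

```text
clock: 49.25
eef_pos: [0.4424, 0.2482, 0.1865]
tcp_rot: [0.001, 0.984, 0.179, -0.003]
ft_force: [-0.2, -0.8, 0.7]
width: 0.0606
gripper_force: 0.0
clock: 49.75
eef_pos: [0.4458, 0.2475, 0.1902]
tcp_rot: [0.002, 0.984, 0.179, 0.001]
ft_force: [-0.1, -3.7, 5.7]
width: 0.03
gripper_force: 15.0
clock: 49.95
eef_pos: [0.4458, 0.2475, 0.1903]
tcp_rot: [0.002, 0.984, 0.179, 0.001]
ft_force: [1.2, -5.0, 4.0]
width: 0.0294
gripper_force: 40.0
clock: 50.35
eef_pos: [0.4457, 0.2475, 0.2042]
tcp_rot: [0.002, 0.984, 0.179, 0.001]
ft_force: [4.1, -3.7, -4.6]
width: 0.0294
gripper_force: 40.0
[0.44570522 0.24751861 0.20399299] 0.029199008996531446 [ 4.64251271 -3.94213961 -3.41490767] [ 0.06611341  0.26698707 -0.78177967  1.86162749  0.21421347  1.09847736
 -2.0082511 ]
bar_pivot scene []
bar_pivot top [([0.51, 0.275, 0.185], 0.82)]
bar_grip scene [([0.445, 0.249, 0.261], 0.51)]
bar_grip top [([0.637, 0.094, 0.089], 0.28)]
```

Guard lifted to about 0.132. Swing out in stages, leading with x so that the edge stays above the lip.

```bash
python3 -m pendant '[{"claw":20,"offset":[-0.09,-0.03,-0.06],"twist":[0,0,0]},{"claw":20,"offset":[-0.18,-0.07,-0.13],"twist":[0,0,0]},{"claw":20,"offset":[-0.28,-0.1,-0.2],"twist":[0,0,0]},{"claw":20,"offset":[-0.28,-0.1,-0.2],"twist":[0,0,0]}]'
python3 - <<'E'
from h import *
r.get_image('scene');r.get_image('top')
s=r.sense();print(s['eef_pos'],s['width'],s['ft_force'])
for n in ['bar_pivot','bar_grip']:
 for c in ['scene','top']:
  print(n,c,[(np.round(d['centre'],3).tolist(),round(d['score'],2)) for d in r.place_of(c,n) if d['centre'][1]>-.1][:6])
E
```

```text
clock: 51.05
eef_pos: [0.4366, 0.244, 0.1953]
tcp_rot: [-0.0, 0.984, 0.178, 0.006]
ft_force: [12.8, -1.7, -4.4]
width: 0.0293
gripper_force: 40.0
[0.43682954 0.24410462 0.19566557] 0.029592741917469537 [13.87390581 -1.73342622 -5.03751577]
bar_pivot scene [([0.514, 0.278, 0.186], 0.71)]
bar_pivot top [([0.513, 0.274, 0.188], 0.97)]
bar_grip scene [([0.435, 0.245, 0.252], 0.51)]
bar_grip top []
```

```bash
python3 -m pendant '[{"claw":20,"offset":[-0.1,-0.04,-0.1],"twist":[0,0,0]},{"claw":20,"offset":[-0.2,-0.07,-0.2],"twist":[0,0,0]},{"claw":20,"offset":[-0.3,-0.11,-0.3],"twist":[0,0,0]},{"claw":20,"offset":[-0.38,-0.14,-0.38],"twist":[0,0,0]},{"claw":20,"offset":[-0.38,-0.14,-0.38],"twist":[0,0,0]}]'
python3 - <<'E'
from h import *
r.get_image('scene');r.get_image('top')
s=r.sense();print(s['eef_pos'],s['width'],s['ft_force'])
for n in ['bar_pivot','bar_grip']:
 for c in ['scene','top']:
  print(n,c,[(np.round(d['centre'],3).tolist(),round(d['score'],2)) for d in r.place_of(c,n) if d['centre'][1]>-.1][:6])
E
```

```text
clock: 51.85
eef_pos: [0.4233, 0.2389, 0.1783]
tcp_rot: [-0.002, 0.984, 0.178, 0.012]
ft_force: [23.9, 1.5, -6.3]
width: 0.0294
gripper_force: 40.0
[0.42339809 0.23897308 0.17851756] 0.029292121050645357 [23.73555714  0.57695817 -7.96838512]
bar_pivot scene [([0.513, 0.278, 0.191], 0.56), ([0.59, 0.203, 0.088], 0.4)]
bar_pivot top []
bar_grip scene [([0.424, 0.242, 0.237], 0.62)]
bar_grip top [([0.518, 0.107, 0.049], 0.7)]
```

Bar swung out about 0.36. Lowering past the catch.

```bash
python3 -m pendant '[{"claw":20,"offset":[-0.06,-0.02,-0.15],"twist":[0,0,0]},{"claw":20,"offset":[-0.06,-0.02,-0.4],"twist":[0,0,0]},{"claw":20,"offset":[-0.06,-0.02,-0.7],"twist":[0,0,0]},{"claw":20,"offset":[-0.06,-0.02,-1],"twist":[0,0,0]},{"claw":20,"offset":[-0.06,-0.02,-1.3],"twist":[0,0,0]}]'
python3 - <<'E'
from h import *
r.get_image('scene');r.get_image('top')
s=r.sense();print(s['eef_pos'],s['width'],s['ft_force'])
for n in ['bar_pivot','bar_grip']:
 for c in ['scene','top']:
  print(n,c,[(np.round(d['centre'],3).tolist(),round(d['score'],2)) for d in r.place_of(c,n) if d['centre'][1]>-.1][:6])
E
```

```text
clock: 52.65
eef_pos: [0.4196, 0.2376, 0.113]
tcp_rot: [-0.001, 0.984, 0.178, 0.01]
ft_force: [19.9, -2.3, -3.3]
width: 0.0294
gripper_force: 40.0
[0.4200138  0.23778572 0.11215634] 0.02946852841656303 [23.43552987 -0.25221607 -5.23855474]
bar_pivot scene [([0.513, 0.276, 0.133], 0.66), ([0.508, 0.273, 0.242], 0.38)]
bar_pivot top [([0.51, 0.275, 0.128], 0.86)]
bar_grip scene [([0.422, 0.24, 0.171], 0.52)]
bar_grip top []
```

```bash
python3 -m pendant '[{"claw":20,"offset":[0.15,0.05,-0.05],"twist":[0,0,0]},{"claw":20,"offset":[0.3,0.11,-0.1],"twist":[0,0,0]},{"claw":20,"offset":[0.45,0.16,-0.15],"twist":[0,0,0]},{"claw":20,"offset":[0.6,0.22,-0.25],"twist":[0,0,0]},{"claw":20,"offset":[0.72,0.26,-0.35],"twist":[0,0,0]}]'
python3 -m pendant '[{"claw":20,"offset":[0,0,-0.1],"twist":[0,0,0]},{"claw":20,"offset":[0,0,-0.2],"twist":[0,0,0]},{"claw":20,"offset":[0,0,-0.3],"twist":[0,0,0]},{"claw":20,"offset":[0,0,-0.4],"twist":[0,0,0]},{"claw":20,"offset":[0,0,-0.4],"twist":[0,0,0]}]'
python3 - <<'E'
from h import *
r.get_image('scene');r.get_image('top')
s=r.sense();print(s['eef_pos'],s['width'],s['ft_force'])
for n in ['bar_pivot','bar_grip']:
 for c in ['scene','top']:
  print(n,c,[(np.round(d['centre'],3).tolist(),round(d['score'],2)) for d in r.place_of(c,n) if d['centre'][1]>-.1][:6])
E
```

```text
clock: 53.45
eef_pos: [0.4421, 0.2461, 0.0915]
tcp_rot: [0.003, 0.984, 0.178, -0.004]
ft_force: [-9.8, -6.5, -3.5]
width: 0.0296
gripper_force: 40.0
clock: 53.95
eef_pos: [0.4397, 0.2453, 0.0721]
tcp_rot: [0.004, 0.984, 0.179, -0.006]
ft_force: [-9.6, -10.3, 14.4]
width: 0.0294
gripper_force: 40.0
[0.44024009 0.24550459 0.07264921] 0.029225414437435877 [-8.83478695 -9.13120926 11.88319805]
bar_pivot scene [([0.513, 0.276, 0.055], 0.88)]
bar_pivot top [([0.515, 0.276, 0.054], 0.71)]
bar_grip scene [([0.44, 0.25, 0.128], 0.58)]
bar_grip top []
```

Guard is down: pivot at 0.055 and fz up. Release, retreat clear, and check.

```bash
python3 -m pendant '[{"claw":60,"offset":[0,0,0],"twist":[0,0,0]},{"claw":60,"offset":[0,0,0],"twist":[0,0,0]},{"claw":60,"offset":[0,0,0],"twist":[0,0,0]},{"claw":60,"offset":[0,0,0],"twist":[0,0,0]},{"claw":60,"offset":[0,0,0],"twist":[0,0,0]}]'
python3 -m pendant '[{"claw":60,"offset":[0,0,0.4],"twist":[0,0,0]},{"claw":60,"offset":[0,0,1.2],"twist":[0,0,0]},{"claw":60,"offset":[0,0,2],"twist":[0,0,0]},{"claw":60,"offset":[0,0,2.8],"twist":[0,0,0]},{"claw":60,"offset":[0,0,3.4],"twist":[0,0,0]}]'
python3 -m pendant '[{"claw":60,"offset":[0.2,-0.8,0],"twist":[0,0,0]},{"claw":60,"offset":[0.4,-1.7,0],"twist":[0,0,0]},{"claw":60,"offset":[0.4,-2.6,0],"twist":[0,0,0]},{"claw":60,"offset":[0.4,-3.5,0],"twist":[0,0,0]},{"claw":60,"offset":[0.4,-4.4,0],"twist":[0,0,0]}]'
python3 -m pendant '[{"claw":60,"offset":[0,-0.9,0],"twist":[0,0,0]},{"claw":60,"offset":[0,-1.8,0],"twist":[0,0,0]},{"claw":60,"offset":[0,-2.7,0],"twist":[0,0,0]},{"claw":60,"offset":[0,-3.5,0],"twist":[0,0,0]},{"claw":60,"offset":[0,-3.5,0],"twist":[0,0,0]}]'
python3 - <<'E'
from h import *
snap('scene','final.png',(160,130,310,260),5);r.get_image('top')
s=r.sense();print(s['eef_pos'],s['width'],s['ft_force'],s['clock'])
for n in ['bar_pivot','bar_grip','rack_grip','basket1','spice_jar_1','mill_1']:
 for c in ['scene','top']:
  print(n,c,[(np.round(d['centre'],3).tolist(),round(d['score'],2)) for d in r.place_of(c,n) if d['centre'][1]>-.4][:6])
E
```

```text
clock: 54.75
eef_pos: [0.4445, 0.2504, 0.0731]
tcp_rot: [-0.0, 0.984, 0.179, 0.0]
ft_force: [0.9, -1.1, 1.1]
width: 0.0576
gripper_force: 0.0
clock: 55.25
eef_pos: [0.4447, 0.2508, 0.2457]
tcp_rot: [-0.0, 0.984, 0.179, 0.001]
ft_force: [0.8, 0.3, 0.3]
width: 0.0601
gripper_force: 0.0
clock: 55.75
eef_pos: [0.4642, 0.0284, 0.2431]
tcp_rot: [0.0, 0.984, 0.179, 0.0]
ft_force: [0.2, 0.4, -0.9]
width: 0.0599
gripper_force: 0.0
clock: 56.25
eef_pos: [0.4636, -0.1516, 0.2425]
tcp_rot: [0.001, 0.985, 0.174, -0.0]
ft_force: [-0.7, -0.0, -0.1]
width: 0.0597
gripper_force: 0.0
[ 0.46426446 -0.14540356  0.24277133] 0.06022444436482029 [-0.51369445  0.63372198  0.64331183] 56.35
bar_pivot scene [([0.509, 0.278, 0.056], 0.88)]
bar_pivot top [([0.513, 0.273, 0.055], 0.75)]
bar_grip scene [([0.442, 0.249, 0.131], 0.71)]
bar_grip top [([0.443, 0.248, 0.128], 0.6)]
rack_grip scene [([0.518, 0.108, 0.049], 0.87)]
rack_grip top [([0.517, 0.107, 0.051], 0.65)]
basket1 scene []
basket1 top []
spice_jar_1 scene [([0.581, -0.128, 0.001], 0.82)]
spice_jar_1 top [([0.579, -0.127, -0.001], 0.48)]
mill_1 scene [([0.66, -0.111, 0.0], 0.61)]
mill_1 top [([0.666, -0.11, -0.001], 0.5)]
```

View pics/final.png

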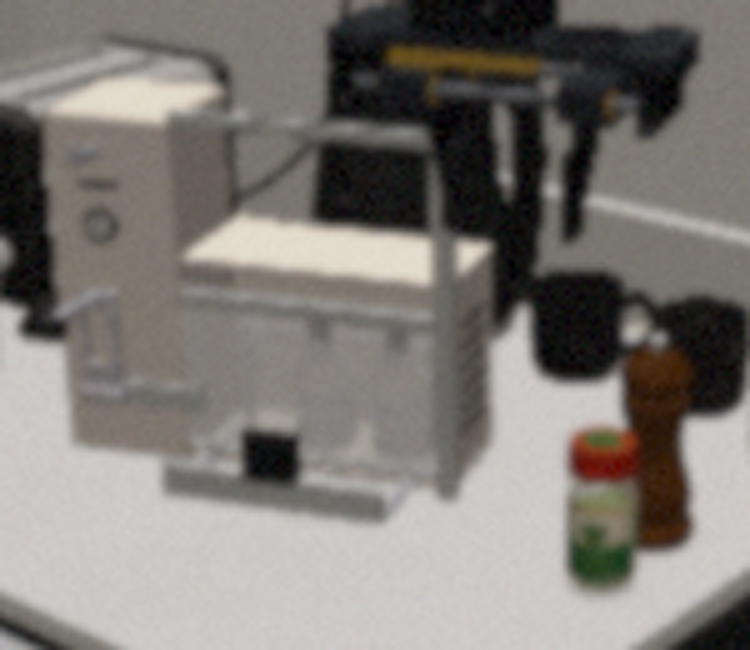

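The guard is down, the bar upright at (100,330) and the rack home at (270,455). Both baskets hang behind the clear guard at (325,390) and (400,390), and the jar and mill are standing. Handing in.

```bash
python3 -m pendant '[{"claw":60,"offset":[0,0,0],"twist":[0,0,0]},{"claw":60,"offset":[0,0,0],"twist":[0,0,0]},{"claw":60,"offset":[0,0,0],"twist":[0,0,0]}]'
python3 -c "from workcell import r; print(r.job_done())"
```

```text
clock: 57.25
eef_pos: [0.4643, -0.1451, 0.243]
tcp_rot: [0.0, 0.984, 0.179, 0.0]
ft_force: [-0.4, -0.1, 0.5]
width: 0.0602
gripper_force: 0.0
the job is handed in; nothing more can be done
None
```

I handed the job in at about 57 s, with no verdict returned: both steel baskets in the scene hang on the middle and right-hand hooks, the rack is home, the guard is down with its bar upright, and the jar and mill are still standing.

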